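# Clamp up the white pipes in their split blocks

## Robot

A 6-joint arm with a two-finger parallel gripper is mounted at the origin on the work surface. World frame = base frame: x ahead of the robot, y to its left, z up, the work surface at z = 0. Lengths are in m, angles in rad, forces in N, time in s.
With the tool pointing down it reaches from about 0.4 to 0.925 m from the base axis. Payload 3.4 kg.
Tool frame: the origin (TCP) lies at the centre of the arm's flange, where the gripper is bolted on; the fingertips stand 173 mm ahead of it and the grasp point (between the pads) lies 155 mm ahead of it; z points along the fingers, y is the direction in which the jaws open and shut (so a half turn about z gives the same grasp; the last joint's range is limited). The gripper opens to 85 mm and grips with 20 to 120 N. Pads are 22 mm wide; open, the fingers measure 114 mm over their backs; the gripper's body (76 mm by 85 mm) begins 54 mm behind the grasp point. The pads swing forward as they close: fully open they stand 13 mm farther back than shut.
Start: joints at [1.135, 0.307, 1.506, -0, 1.328, -0.073], TCP at [0.204, 0.538, 0.405] pointing down, gripper open.
Joint ranges: [-3.12, 3.12], [-1.05, 2.28], [0.14, 2.33], [-1.42, 4.57], [0.1, 2.73], [-2.68, 2.68]. Speed limits (rad/s): [2.57, 2.57, 3.14, 3.14, 3.14, 3.14].

## Interface

Orientations are given as a rotation vector (axis times angle).
In Python, from bench import bot gives the robot as it stands. The module is installed in compiled form; this text tells all that it offers.
- The arm moves only by the tool apply_moves, never from a script. Its argument "steps" is a list of rows, each a list of 5 numbers: the gripper's target within -1 to 1 (fully open at 1, half-way at 0, shut at -1), then the shift along the tool's x, y, z in m, then the turn about the tool's z in rad. In form: [[claw, x, y, z, turn], ...]. A call has 1 to 12 rows; each row shifts and turns the commanded pose from where the row before left it, along the tool's axes as they then stand; what a row does not reach is not made up. A row lasts 1/8 s, in which the tool goes at most 62.5 mm and 10.7 degrees, less where a joint would pass 70% of its speed; a pose out of reach is approached as far as the arm can. A call with a gripper value outside its range is refused whole. The fingers move at their own pace and stop on an object; "squeeze" is the grip in N (left out, the last holds). Time passes only in rows, so rows that do not move let the fingers close. It gives the time, the measured TCP pose, the force and the opening at its end, in the units of the state.
- bot.state(): the state, without advancing time (a new reading comes with each control period).
- bot.grab_frame(name): name is "scene" or "top" or "wrist"; returns (picture, depth): 480x640x3 uint8, red, green, blue; 480x640 float32, m along the optical axis (not along the pixel's ray), 0 where there is no reading.
- bot.get_calibration(name): a dict with "intrinsics" (3x3 intrinsics, pixels), "world_from_camera" (4x4, takes a point from camera to world coordinates); the wrist camera has in their place "T_tool_cam" (4x4, takes a point from camera to tool coordinates, whose origin is the TCP and whose axes are the flange's). Camera axes: x right, y down, z forward; pixel columns grow to the right and rows downward; lengths in m; the calibration is good to about 2 mm. A picture is of the moment at which its call begins: read the wrist's pose just before it. get_calibration takes no time and is no camera call.
- bot.job_done(): hands the job in, once; it reports no verdict.
Trained networks look in the newest picture that a camera, given by its name, has taken for a name from the list of things; names that differ only in an ending like _2 or _b are one class to them, and where a whole thing is asked for, a point or a joint stands for the part that bears it (a point fixed in the world has none). Each returns a list of dicts, best first, with "confidence" (0 to 1); they miss things now and then, are a little off and sometimes report something else, mostly with a low value. They report only what shows in the picture. A call takes as long as a camera call. They do not tell look-alikes from the thing itself.
- bot.regions_of(camera, label): "region" (480x640 bool, what is visible of it) and "location" ([column, row] in pixels, amid what is visible of it).
- bot.landmark_of(camera, label): "location" ([column, row] in pixels: a listed point, or the origin of a listed thing).
The state is a dict: "time_s": time; "joint_positions": joint angles; "joint_velocities": joint speeds; "effort": joint torques, N m; "ee_pos": TCP position; "tool_rot": TCP orientation; "wrist_force": force on the tool from outside, world axes, zero at the start; "moment": the same for the moment, N m; "finger_gap": finger opening in m.
Only numpy, scipy, OpenCV 4.12 (cv2) and the standard library are available. Lean on these libraries where they do the work, as an engineer would, in place of code of your own. Each camera call takes 0.05 s, during which the arm holds its last target.

## Task

Get the two white plastic pipes ready for drilling: lay the thick one in the green lower clamp half and the thin one in the blue one, sticking out about equally at both ends, and close each clamp over its pipe with its own top half of the same colour, face to face and squarely over the lower half. Leave the copper pipe and the orange top half where they are.

Things in the scene. Friction and masses are not known exactly. Their poses are not given: they have to be found in the camera images.
- base_green: Lower half of the green split clamp, fixed to the bench: block 30 (x) x 60 (y) mm on a steel plate (36 mm along x, top at 16 mm) on a plywood pad 66 x 80 x 12 mm. Origin: pad's underside centre; z up. A half-round groove, 33.5 mm wide, open at both ends, runs along x in the upper (split) face, 41 mm above the origin; the centre line of a pipe seated in it is at 40.25 mm.
- base_blue: Lower half of the blue split clamp, fixed to the bench: block 30 (x) x 48 (y) mm on a steel plate (36 mm along x, top at 16 mm) on a plywood pad 66 x 80 x 12 mm. Origin: pad's underside centre; z up. A half-round groove, 21.5 mm wide, open at both ends, runs along x in the upper (split) face, 35 mm above the origin; the centre line of a pipe seated in it is at 34.25 mm.
- top_green: Loose top half of a split clamp: green block 30 (x) x 60 (y) x 25 (z) mm, two steel washers on top, lying groove down. Origin: centre of its underside (split face); z up. Half-round groove, 33.5 mm wide, along x. Grip it across y, clear of the pipe. Belongs on the green lower half, x along x (either way round), split faces touching. About 45 g.
- top_blue: Loose top half of a split clamp: blue block 30 (x) x 48 (y) x 19 (z) mm, two steel washers on top, lying groove down. Origin: centre of its underside (split face); z up. Half-round groove, 21.5 mm wide, along x. Grip it across y, clear of the pipe. Belongs on the blue lower half, x along x (either way round), split faces touching. About 28 g.
- top_orange: Loose top half of a split clamp: orange block 30 (x) x 54 (y) x 22 (z) mm, two steel washers on top, lying groove down. Origin: centre of its underside (split face); z up. Half-round groove, 26.5 mm wide, along x. Grip it across y, clear of the pipe. Spare of another clamp; to be left alone.
- pipe_large: The thick white plastic pipe, 32 mm diameter, 130 mm long, lying on the bench, free to roll. Origin: on its centre line at mid-length; x along the pipe (roll about x means nothing). Fits the green clamp. Grip it beside the clamp, about 40 mm from mid-length: at its middle the block is in the way of the fingers. About 45 g.
- pipe_small: The thin white plastic pipe, 20 mm diameter, 130 mm long, lying on the bench, free to roll. Origin: on its centre line at mid-length; x along the pipe (roll about x means nothing). Fits the blue clamp. Grip it beside the clamp, about 40 mm from mid-length: at its middle the block is in the way of the fingers. About 22 g.
- pipe_copper: Copper-coloured pipe, 22 mm diameter, 130 mm long, lying on the bench, free to roll. Origin: on its centre line at mid-length; x along the pipe (roll about x means nothing). Scrap of another job; to be left alone.
Mind the look-alikes: they are no part of the job. What is shaped like the pipe_large but purple or turquoise is not meant.

How it is judged:
At the end, for the whole second after the job is handed in: Each white pipe lies in its groove (4 mm sideways, 3 mm in height, 0.12 rad, mid-length within 15 mm of the clamp's middle), and the top half of that colour is closed on it (faces met to 2.5 mm, 10 mm along, 4 mm across, 0.15 rad turned, 0.08 rad level); all at rest (x of pipe_large in the frame of base_green between -0.015 and 0.015 m and y of pipe_large in the frame of base_green between -0.004 and 0.004 m and z of pipe_large in the frame of base_green between 0.03725 and 0.04325 m and angle between the x axis of pipe_large and the x axis of base_green, either way round below 0.12 rad and x of top_green in the frame of base_green between -0.01 and 0.01 m and y of top_green in the frame of base_green between -0.004 and 0.004 m and z of top_green in the frame of base_green between 0.0385 and 0.0435 m and angle between the x axis of top_green and the x axis of base_green, either way round below 0.15 rad and angle between each of top_green, top_blue's own z axis and vertical below 0.08 rad and linear speed of each of pipe_large, top_green, pipe_small, top_blue below 0.02 m/s and x of pipe_small in the frame of base_blue between -0.015 and 0.015 m and y of pipe_small in the frame of base_blue between -0.004 and 0.004 m and z of pipe_small in the frame of base_blue between 0.03125 and 0.03725 m and angle between the x axis of pipe_small and the x axis of base_blue, either way round below 0.12 rad and x of top_blue in the frame of base_blue between -0.01 and 0.01 m and y of top_blue in the frame of base_blue between -0.004 and 0.004 m and z of top_blue in the frame of base_blue between 0.0325 and 0.0375 m and angle between the x axis of top_blue and the x axis of base_blue, either way round below 0.15 rad); the robot touches nothing.
It fails at once if the copper pipe is disturbed (moved more than 20 mm) (distance of pipe_copper from where it was at the start of the episode above 0.02 m).
It fails at once if the orange top half is disturbed (moved more than 20 mm) (distance of top_orange from where it was at the start of the episode above 0.02 m).
It also fails if it takes over 112 s, if anything falls off the work surface, if the arm or the gripper's body presses on something with over 40 N, if the wrist force passes 120 N, or if a joint passes its speed limit or range.

## Working session

There is one attempt and no reset: what is moved stays moved. The work goes in short steps, Python scripts to look and compute and a tool call to move; the robot and the scene stay as the last step left them, time stands still between calls to the robot, and variables do not carry over. Pictures are saved under pics/ and viewed, and the job is handed in when it is done.

Besides the shell and the picture viewer there is one more tool, called by a JSON object that holds its "op" and its "data", one argument or row to a line. apply_moves: Moves the arm, as the interface text tells. Its arguments: {"type":"object","properties":{"steps":{"type":"array","items":{"type":"array","items":{"type":"number"}}},"squeeze":{"type":"number"}},"required":["steps"]}

```bash
mkdir -p pics; ls
python3 - <<'E'
from bench import bot
import cv2,numpy as np
print(bot.state())
for n in ("scene","top"):
    im,d=bot.grab_frame(n); cv2.imwrite(f"pics/{n}0.png",im[:,:,::-1]); np.savez(f"{n}0.npz",im=im,d=d)
    print(n,bot.get_calibration(n))
print(bot.get_calibration("wrist"))
E
```

```text
pics
{'time_s': 0.0, 'joint_positions': array([ 1.13448719e+00,  3.07574392e-01,  1.50769669e+00,  1.32514006e-05,
        1.32840865e+00, -7.35015291e-02]), 'joint_velocities': array([ 0.00010841,  0.0004283 , -0.00018735, -0.00214948,  0.00187472,
        0.00028365]), 'effort': array([ 2.33247127e-03, -4.57536042e+01, -2.51920080e+01, -2.30844271e-04,
        1.32592898e-02, -7.66567268e-06]), 'ee_pos': array([0.20393918, 0.53724014, 0.40377109]), 'tool_rot': array([-0.56668382, -3.08951118,  0.00316679]), 'wrist_force': array([-0.88249974, -0.85912307,  1.1815606 ]), 'moment': array([ 0.01261763, -0.05539544, -0.01153033]), 'finger_gap': 0.08510022502370038}
scene {'intrinsics': array([[522.1206291 ,   0.        , 321.3286033 ],
       [  0.        , 522.1206291 , 239.29611321],
       [  0.        ,   0.        ,   1.        ]]), 'world_from_camera': array([[ 2.09183096e-01,  8.49360434e-01, -4.84591875e-01,
         1.04287009e+00],
       [ 9.77876471e-01, -1.81792354e-01,  1.03485010e-01,
        -1.23680075e-01],
       [-1.99024892e-04, -4.95518308e-01, -8.68597471e-01,
   
[... 376 characters left out ...]
.99956104,  0.02827368,  0.00885073, -0.04123129],
       [-0.01344243, -0.16659643, -0.98593353,  1.07230569],
       [ 0.        ,  0.        ,  0.        ,  1.        ]])}
{'intrinsics': array([[425.99544786,   0.        , 320.22345659],
       [  0.        , 425.99544786, 236.16046615],
       [  0.        ,   0.        ,   1.        ]]), 'T_tool_cam': array([[-8.13982085e-05, -9.60757081e-01, -2.77391104e-01,
         7.02981506e-02],
       [ 9.99999967e-01, -1.03912377e-05, -2.57451482e-04,
        -9.40309606e-04],
       [ 2.44465897e-04, -2.77391116e-01,  9.60757050e-01,
         3.01621856e-02],
       [ 0.00000000e+00,  0.00000000e+00,  0.00000000e+00,
         1.00000000e+00]])}
```

View pics/scene0.png

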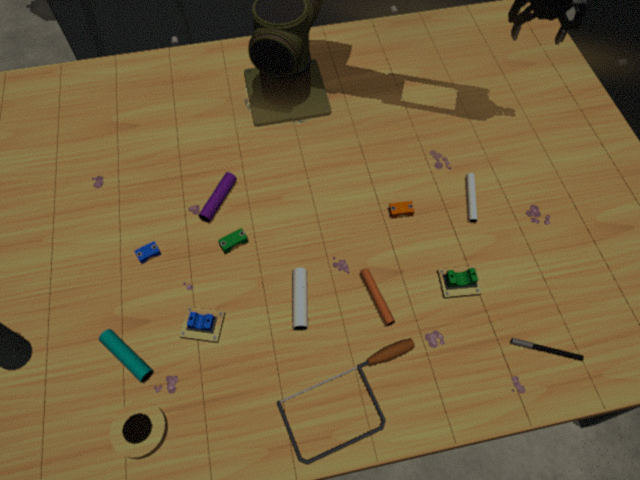

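View pics/top0.png

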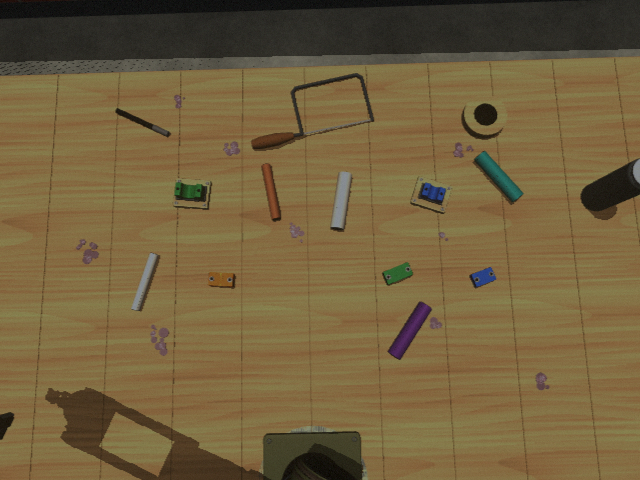

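The scene (top view) shows the thick white pipe at (342,201), the thin white pipe at (145,282), the green base at (192,192), the blue base at (432,194), the green top at (398,273) and the blue top at (484,277). Leave alone: copper pipe (271,191), orange top (221,280), and the purple (410,330) and turquoise (499,176) look-alikes. Both targets are white by description.

```bash
cat > h.py <<'E'
import numpy as np,cv2
from bench import bot
from scipy.spatial.transform import Rotation as R
def cloud(n,d,T=None):
    c=bot.get_calibration(n);K=c["intrinsics"]
    if T is None:T=c["world_from_camera"]
    v,u=np.mgrid[:480,:640]
    P=np.stack([(u-K[0,2])/K[0,0]*d,(v-K[1,2])/K[1,1]*d,d],-1)
    return P@T[:3,:3].T+T[:3,3]
def rect(p):
    r=cv2.minAreaRect((p[:,:2]*1000).astype(np.float32))
    b=cv2.boxPoints(r); e=[b[1]-b[0],b[2]-b[1]]; l=[np.linalg.norm(x) for x in e]
    L=e[int(np.argmax(l))]
    return np.round(r[0],1),np.round(sorted(l),1),round(float(np.degrees(np.arctan2(L[1],L[0])))%180,1)
def wristT(st):
    c=bot.get_calibration("wrist")
    T=np.eye(4);T[:3,:3]=R.from_rotvec(st["tool_rot"]).as_matrix();T[:3,3]=st["ee_pos"]
    return T@c["T_tool_cam"]
E
cat > m.py <<'E'
from h import *
seeds={"top":dict(pl=(342,201),ps=(145,282),gb=(192,192),bb=(432,194),gt=(398,273),bt=(484,277),cop=(271,191),ora=(221,280))}
for n in("top","scene"):
    z=np.load(n+"0.npz");P=cloud(n,z["d"]);
    hsv=cv2.cvtColor(z["im"],cv2.COLOR_RGB2HSV).astype(int);H,S,V=hsv[...,0],hsv[...,1],hsv[...,2]
    tb=P[(H>10)&(H<25)&(P[...,0]>.4)&(P[...,0]<.9)&(abs(P[...,1])<.4)&(abs(P[...,2])<.01)]
    print(n,"table z",np.median(tb[:,2]))
    M=dict(white=(S<60)&(V>120),green=(H>45)&(H<75)&(S>100),blue=(H>100)&(H<128)&(S>120))
    for k,m in M.items():
        m=m&(P[...,2]>.008)&(P[...,2]<.08)&(P[...,0]>.2)&(P[...,0]<.95)&(abs(P[...,1])<.5)
        c,l,s,_=cv2.connectedComponentsWithStats(m.astype(np.uint8))
        for i in range(1,c):
            if s[i,4]<60: continue
            p=P[l==i]; print(k,s[i],rect(p),"z",np.round(np.percentile(p[:,2],[5,50,95])*1000,1),"med",np.round(np.median(p,0)*1000,1))
E
python3 m.py
```

```text
top table z -0.0012627672426106518
white [331 172  20  56 612] (array([606. , -78.8]), array([ 25.2, 128.2], dtype=float32), 169.5) z [24.1 28.7 32.9] med [605.8 -78.8  28.7]
white [131 253  25  57 372] (array([435.3, 365.5]), array([ 16.9, 127.8], dtype=float32), 163.4) z [13.3 17.4 20.5] med [436.1 364.1  17.4]
green [175 182  27  16 309] (array([640., 263.]), array([38.8, 60.6], dtype=float32), 82.7) z [22.  30.3 42.2] med [636.3 265.2  30.3]
green [383 262  29  22 306] (array([ 437. , -198.3]), array([29.4, 58.9], dtype=float32), 110.1) z [20.  23.3 27. ] med [ 436.8 -198.9   23.3]
blue [422 183  23  18 258] (array([ 615.9, -287.7]), array([30.4, 51.2], dtype=float32), 70.6) z [21.7 30.8 35.8] med [ 616.2 -288.    30.8]
blue [472 267  24  20 230] (array([ 423.8, -386.8]), array([28.5, 46.3], dtype=float32), 108.8) z [14.4 17.6 20.8] med [ 423.8 -387.    17.6]
scene table z -0.0018623185061553693
white [468 173   9  46 294] (array([437. , 366.9]), array([ 16.5, 131.4], dtype=float32), 162.3) z [13.  16.5 20.3] med [440.  365.5  16.5]
white [294 268  13  58 717] (array([607.7, -76.1]), array([ 25.5, 129.4], dtype=float32), 169.3) z [22.6 27.9 31.8] med [610.2 -76.8  27.9]
green [219 229  28  24 310] (array([ 439.2, -197.1]), array([32.9, 58.2], dtype=float32), 110.0) z [12.9 22.4 26. ] med [ 442.1 -197.3   22.4]
green [446 268  32  19 442] (array([638. , 264.6]), array([32.9, 59.1], dtype=float32), 84.7) z [19.4 29.4 41.5] med [640.2 267.   29.4]
blue [135 242  25  20 236] (array([ 427. , -384.8]), array([31.4, 45.3], dtype=float32), 108.8) z [11.7 16.7 19.7] med [ 429.5 -384.8   16.7]
blue [187 312  27  19 377] (array([ 619.5, -283.9]), array([30.7, 49.1], dtype=float32), 70.6) z [20.1 30.  35.5] med [ 620.9 -285.6   30. ]
```

```bash
cat >> h.py <<'E'
def go(x,y,z,phi,turnfirst=False):
    "print tool-frame shift (in present axes) and turn to get tcp to x,y,z (mm) with jaw axis yaw phi deg"
    st=bot.state();Rm=R.from_rotvec(st["tool_rot"]).as_matrix()
    d=np.array([x,y,z])/1000-st["ee_pos"]
    ya=np.degrees(np.arctan2(Rm[1,1],Rm[0,1]))
    q1=np.degrees(np.arctan2(y,x)); 
    c=[ (phi-ya+180*k) for k in range(-3,4)]
    t=np.array([-a for a in c]); q6=np.degrees(st["joint_positions"][5])+ (q1-np.degrees(st["joint_positions"][0]))+t
    o=[(round(a,1),round(b,1)) for a,b in zip(t,q6) if abs(b)<145]
    print("t",round(st["time_s"],2),"tcp",np.round(st["ee_pos"]*1000,1),"jaw",round(ya,1),"gap",round(st["finger_gap"]*1000,1),"tilt",np.round(Rm[:2,2],4))
    print("shift tool mm",np.round(Rm.T@d*1000,1))
    def s(t):
        a=np.radians(t);return np.round(R.from_rotvec([0,0,a]).as_matrix().T@Rm.T@d*1000,1)
    for a,b in o: print(" turn deg",a,"rad",round(np.radians(a),3),"-> q6",b,"shift if turned first",s(a))
E
python3 -c "
from h import *
go(420,371,360,73)"
```

```text
t 0.1 tcp [204.  537.3 403.9] jaw 69.2 gap 85.3 tilt [-0.0008 -0.0017]
shift tool mm [-261.   -78.7   44. ]
 turn deg -3.8 rad -0.066 -> q6 -31.5 shift if turned first [-255.2  -95.8   44. ]
```

{"op": "apply_moves", "data": {
  "steps": [
    [0.2, -0.052, -0.016, 0.009, -0.013],
    [0.2, -0.052, -0.016, 0.009, -0.013],
    [0.2, -0.052, -0.016, 0.009, -0.013],
    [0.2, -0.052, -0.016, 0.009, -0.013],
    [0.2, -0.052, -0.016, 0.009, -0.013],
    [0.2, 0, 0, 0, 0],
    [0.2, 0, 0, 0, 0]
  ]
}}

```text
time_s: 0.98
ee_pos: [0.4228, 0.376, 0.3593]
tool_rot: [-0.468, -3.105, 0.001]
wrist_force: [-0.0, 0.3, 0.1]
finger_gap: 0.0511
```

```bash
cat > w.py <<'E'
from h import *
import sys
name=sys.argv[1]; kinds=sys.argv[2].split(",")
st=bot.state();im,d=bot.grab_frame("wrist");cv2.imwrite(f"pics/{name}.png",im[:,:,::-1]);np.savez(name+".npz",im=im,d=d)
P=cloud("wrist",d,wristT(st))
print("tcp",st["ee_pos"],"gap",st["finger_gap"],"F",st["wrist_force"])
hsv=cv2.cvtColor(im,cv2.COLOR_RGB2HSV).astype(int);H,S,V=hsv[...,0],hsv[...,1],hsv[...,2]
M=dict(white=(S<60)&(V>90),green=(H>45)&(H<75)&(S>100),blue=(H>100)&(H<128)&(S>120))
for k in kinds:
    m=M[k]&(P[...,2]>.006)&(P[...,2]<.09)&(d>0.1)
    c,l,s,_=cv2.connectedComponentsWithStats(m.astype(np.uint8))
    for i in range(1,c):
        if s[i,4]<300: continue
        p=P[l==i]; print(k,s[i],rect(p),"z",np.round(np.percentile(p[:,2],[5,50,95])*1000,1),"med",np.round(np.median(p,0)*1000,1))
tb=P[(H>8)&(H<25)&(abs(P[...,2])<.01)]
print("table z",np.median(tb[:,2]) if len(tb) else None)
E
python3 w.py w1 white
```

```text
tcp [0.42283095 0.37597188 0.35925027] gap 0.05108779159816184 F [-0.0444816   0.27449423  0.08161208]
white [ 299  141   26  169 4069] (array([433.5, 364.5]), array([ 18.8, 130.4], dtype=float32), 163.0) z [14.9 19.3 21.2] med [428.8 366.4  19.3]
table z 0.0007599625032657653
```

View pics/w1.png

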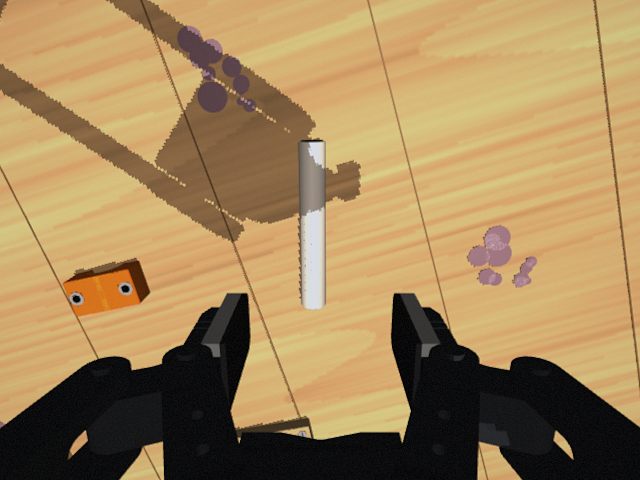

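Thin white pipe confirmed at pixels (313,140)–(313,307), the only plain white object there (20 mm wide, 130 mm long).

```bash
python3 -c "
from h import *
go(395.2,376.2,177,73)"
```

```text
t 1.02 tcp [422.4 376.5 359.5] jaw 72.9 gap 51.1 tilt [-0.0012 -0.0001]
shift tool mm [ 25.7  -8.1 182.5]
 turn deg -0.1 rad -0.002 -> q6 -29.4 shift if turned first [ 25.7  -8.1 182.5]
```

{"op": "apply_moves", "data": {
  "steps": [
    [0.2, 0.0257, -0.008, 0.05, 0],
    [0.2, 0, 0, 0.05, 0],
    [0.2, 0, 0, 0.05, 0],
    [0.2, 0, 0, 0.0325, 0],
    [0.2, 0, 0, 0, 0],
    [0.2, 0, 0, 0, 0]
  ],
  "squeeze": 50
}}

```text
time_s: 1.78
ee_pos: [0.3959, 0.3772, 0.1783]
tool_rot: [0.464, 3.106, 0.002]
wrist_force: [-0.1, 0.7, 0.6]
finger_gap: 0.0514
```

{"op": "apply_moves", "data": {
  "steps": [
    [-1, 0, 0, 0, 0],
    [-1, 0, 0, 0, 0],
    [-1, 0, 0, 0, 0],
    [-1, 0, 0, 0, 0],
    [-1, 0, 0, 0, 0]
  ]
}}

```text
time_s: 2.4
ee_pos: [0.3966, 0.3766, 0.179]
tool_rot: [0.466, 3.105, 0.004]
wrist_force: [-1.3, 0.4, 6.7]
finger_gap: 0.018
```

{"op": "apply_moves", "data": {
  "steps": [
    [-1, 0, 0, -0.03, 0],
    [-1, 0, 0, -0.05, 0],
    [-1, 0, 0, -0.05, 0],
    [-1, 0, 0, 0, 0]
  ]
}}

```text
time_s: 2.9
ee_pos: [0.3975, 0.3771, 0.3124]
tool_rot: [0.465, 3.099, 0.013]
wrist_force: [0.8, 0.1, 0.0]
finger_gap: 0.0182
```

```bash
python3 w.py w2 white;python3 -c "
from h import *
go(560,-230,320,71)"
```

```text
tcp [0.39751627 0.377102   0.31242525] gap 0.01818871539392848 F [0.8396502  0.12201693 0.00863016]
table z 0.0007236815844771649
t 2.95 tcp [396.6 376.4 310.1] jaw 72.9 gap 17.6 tilt [0.0049 0.004 ]
shift tool mm [-334.2 -531.6  -11.5]
 turn deg 181.9 rad 3.175 -> q6 86.7 shift if turned first [351.7 520.2 -11.5]
 turn deg 1.9 rad 0.033 -> q6 -93.3 shift if turned first [-351.7 -520.2  -11.5]
```

View pics/w2.png

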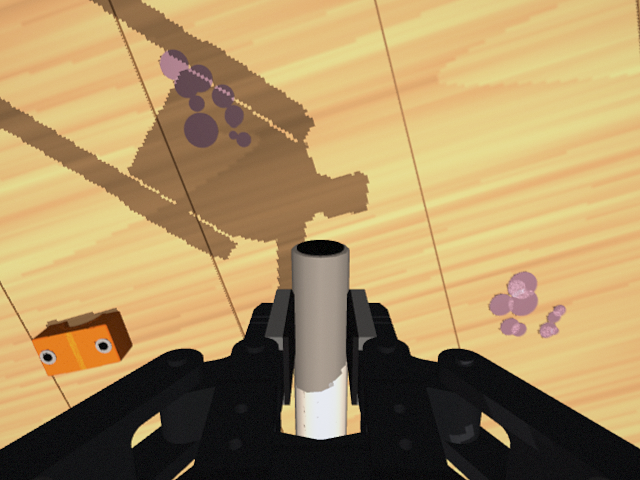

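```bash
cat > held.py <<'E'
from h import *
import sys
z=np.load(sys.argv[1]+".npz");d=z["d"];c0,c1,r0,r1=map(int,sys.argv[2].split(","))
P=cloud("wrist",d,bot.get_calibration("wrist")["T_tool_cam"])  # tool frame
for r in range(r0,r1,15):
    row=P[r,c0:c1]; ok=(row[:,2]>.1)&(row[:,2]<.175)
    if ok.sum()<5: continue
    p=row[ok]; t=np.argmin(p[:,2]); near=np.sort(p[:,2])[:8].mean()
    print(r,ok.sum(),"x",round(np.median(p[:,0])*1000,1),"y",np.round([p[:,1].min()*1000,p[:,1].max()*1000],1),"ztop",round(near*1000,1))
E
python3 held.py w2 290,352,236,436
```

```text
251 59 x 26.8 y [-11.    8.7] ztop 162.3
266 58 x 22.8 y [-10.6   8.9] ztop 158.1
281 58 x 17.7 y [-10.7   9.1] ztop 158.1
296 61 x 12.2 y [-11.1   9.4] ztop 158.4
311 62 x 7.1 y [-10.4   8.6] ztop 152.7
326 62 x 1.6 y [-9.9  8.1] ztop 148.9
341 62 x -4.0 y [-9.9  8. ] ztop 147.4
356 62 x -9.9 y [-10.1   8.2] ztop 146.5
371 62 x -16.0 y [-10.7   8.9] ztop 144.8
386 57 x -22.0 y [-10.3   9. ] ztop 148.8
401 55 x -28.3 y [-10.6   9.2] ztop 152.7
416 51 x -34.5 y [-10.7   8.9] ztop 157.9
431 51 x -41.2 y [-10.3   8.9] ztop 158.5
```

```bash
python3 held.py w2 308,332,236,436
```

```text
251 24 x 26.9 y [-5.   2.6] ztop 162.5
266 24 x 23.2 y [-4.9  2.5] ztop 158.1
281 24 x 18.0 y [-5.   2.5] ztop 158.1
296 23 x 12.8 y [-5.   2.6] ztop 158.4
311 24 x 7.4 y [-5.   2.6] ztop 158.3
326 24 x 1.8 y [-5.1  2.6] ztop 158.3
341 24 x -3.7 y [-5.1  2.7] ztop 158.2
356 24 x -9.4 y [-5.2  2.7] ztop 158.2
371 24 x -15.5 y [-5.2  2.8] ztop 158.3
386 24 x -21.5 y [-5.3  2.8] ztop 158.4
401 24 x -27.6 y [-5.3  2.9] ztop 158.1
416 23 x -33.8 y [-5.4  2.9] ztop 157.9
431 24 x -40.5 y [-5.4  3. ] ztop 158.5
```

```bash
python3 -c "
from h import *
go(665,-207,330,71)"
```

```text
t 2.95 tcp [396.6 376.4 310.1] jaw 72.9 gap 17.6 tilt [0.0049 0.004 ]
shift tool mm [-427.9 -478.8  -20.9]
 turn deg 181.9 rad 3.175 -> q6 91.7 shift if turned first [443.5 464.3 -20.9]
 turn deg 1.9 rad 0.033 -> q6 -88.3 shift if turned first [-443.5 -464.3  -20.9]
```

{"op": "apply_moves", "data": {
  "steps": [
    [-1, -0.036, -0.04, -0.002, 0.003],
    [-1, -0.036, -0.04, -0.002, 0.003],
    [-1, -0.036, -0.04, -0.002, 0.003],
    [-1, -0.036, -0.04, -0.002, 0.003],
    [-1, -0.036, -0.04, -0.002, 0.003],
    [-1, -0.036, -0.04, -0.002, 0.003],
    [-1, -0.036, -0.04, -0.002, 0.003],
    [-1, -0.036, -0.04, -0.002, 0.003],
    [-1, -0.036, -0.04, -0.002, 0.003],
    [-1, -0.036, -0.04, -0.002, 0.003],
    [-1, -0.036, -0.04, -0.002, 0.003],
    [-1, -0.036, -0.04, -0.002, 0.003]
  ]
}}

```text
time_s: 4.45
ee_pos: [0.6583, -0.2155, 0.3292]
tool_rot: [-0.522, -3.095, -0.001]
wrist_force: [0.5, 1.5, -1.1]
finger_gap: 0.0181
```

{"op": "apply_moves", "data": {
  "steps": [
    [-1, 0, 0, 0, 0],
    [-1, 0, 0, 0, 0],
    [-1, 0, 0, 0, 0]
  ]
}}

```text
time_s: 4.82
ee_pos: [0.6578, -0.2126, 0.3303]
tool_rot: [-0.52, -3.096, -0.001]
wrist_force: [0.1, 0.4, -0.3]
finger_gap: 0.0172
```

```bash
python3 w.py w3 blue
```

```text
tcp [ 0.65777612 -0.21259302  0.33031199] gap 0.017219998582307286 F [ 0.12689993  0.38955166 -0.25780455]
blue [ 151  177   83   51 3681] (array([ 615.5, -287.9]), array([29.9, 51.5], dtype=float32), 70.0) z [23.9 33.2 36.6] med [ 614.9 -287.4   33.2]
table z 0.0007622458888686401
```

View pics/w3.png

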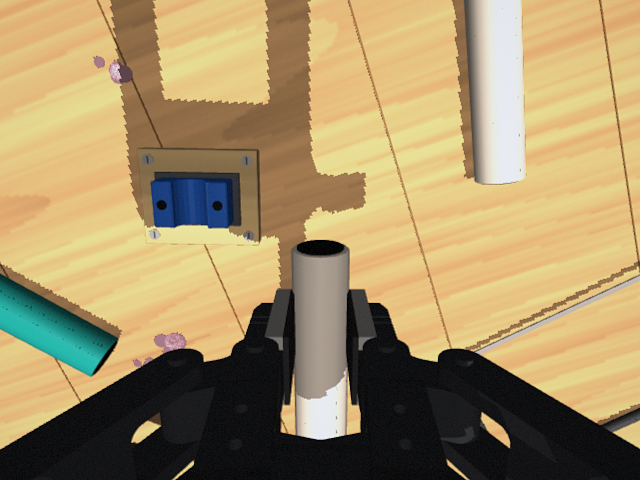

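```bash
cat > base.py <<'E'
from h import *
import sys
name,col,zf=sys.argv[1],sys.argv[2],float(sys.argv[3])/1000
z=np.load(name+".npz");st_p=np.array(eval(sys.argv[4]));
im,d=z["im"],z["d"]
T=np.eye(4);T[:3,:3]=R.from_rotvec(eval(sys.argv[5])).as_matrix();T[:3,3]=st_p
P=cloud("wrist",d,T@bot.get_calibration("wrist")["T_tool_cam"])
hsv=cv2.cvtColor(im,cv2.COLOR_RGB2HSV).astype(int);H,S,V=hsv[...,0],hsv[...,1],hsv[...,2]
m={"green":(H>45)&(H<75)&(S>100),"blue":(H>100)&(H<128)&(S>120)}[col]
m2=m&(abs(P[...,2]-zf)<.003)
m2=cv2.morphologyEx(m2.astype(np.uint8),cv2.MORPH_OPEN,np.ones((3,3),np.uint8))>0
p=P[m2];print("face",len(p),rect(p),"z",np.median(p[:,2]))
# plywood pad: z 8..15 
m3=(abs(P[...,2]-.012)<.003)&(np.linalg.norm(P[...,:2]-p[:,:2].mean(0),axis=-1)<.06)
m3=cv2.morphologyEx(m3.astype(np.uint8),cv2.MORPH_OPEN,np.ones((3,3),np.uint8))>0
p=P[m3];print("pad",len(p),rect(p),"z",np.median(p[:,2]))
# groove centre: lowest points per x slice not needed
E
python3 base.py w3 blue 36 "[.65778,-.21259,.33031]" "[-.52,-3.096,-.001]"
```

```text
face 1819 (array([ 616. , -286.4]), array([29.6, 48.1], dtype=float32), 70.0) z 0.0356781629713076
pad 6346 (array([ 616.1, -286.8]), array([66.2, 80.3], dtype=float32), 70.0) z 0.012782705598681443
```

```bash
python3 -c "
from h import *
go(578.7,-272,260,70)"
```

```text
t 4.88 tcp [ 657.9 -212.5  330.7] jaw 71.0 gap 17.9 tilt [-0.0016  0.0008]
shift tool mm [ 55.4 -82.1  70.8]
 turn deg 181.0 rad 3.159 -> q6 84.8 shift if turned first [-53.9  83.1  70.8]
 turn deg 1.0 rad 0.017 -> q6 -95.2 shift if turned first [ 53.9 -83.1  70.8]
```

{"op": "apply_moves", "data": {
  "steps": [
    [-1, 0, 0, 0, 0.017],
    [-1, 0.027, -0.0415, 0.02, 0],
    [-1, 0.027, -0.0416, 0.02, 0],
    [-1, 0, 0, 0.03, 0],
    [-1, 0, 0, 0, 0],
    [-1, 0, 0, 0, 0],
    [-1, 0, 0, 0, 0]
  ]
}}

```text
time_s: 5.75
ee_pos: [0.5804, -0.2732, 0.2627]
tool_rot: [0.546, 3.091, -0.001]
wrist_force: [-0.3, -0.7, 0.3]
finger_gap: 0.0179
```

```bash
python3 -c "
from h import *
go(578.7,-272,204,70)
go(578.7,-272,204,70)" ; python3 w.py w4 blue
```

```text
t 5.75 tcp [ 580.4 -273.2  262.7] jaw 70.0 gap 17.9 tilt [ 0.0026 -0.0014]
shift tool mm [ 2.2  0.6 58.7]
 turn deg 180.0 rad 3.142 -> q6 84.8 shift if turned first [-2.2 -0.6 58.7]
 turn deg -0.0 rad -0.0 -> q6 -95.2 shift if turned first [ 2.2  0.6 58.7]
t 5.75 tcp [ 580.4 -273.2  262.7] jaw 70.0 gap 17.9 tilt [ 0.0026 -0.0014]
shift tool mm [ 2.2  0.6 58.7]
 turn deg 180.0 rad 3.142 -> q6 84.8 shift if turned first [-2.2 -0.6 58.7]
 turn deg -0.0 rad -0.0 -> q6 -95.2 shift if turned first [ 2.2  0.6 58.7]
tcp [ 0.58040329 -0.27318032  0.2627348 ] gap 0.017908799760843277 F [-0.30735069 -0.70710141  0.32325777]
blue [   0    0   46   63 1722] (array([ 432.5, -372.8]), array([12. , 31.2], dtype=float32), 130.2) z [ 7.5 17.6 20.4] med [ 430.4 -367.6   17.6]
table z 0.0007159191888107541
```

View pics/w4.png

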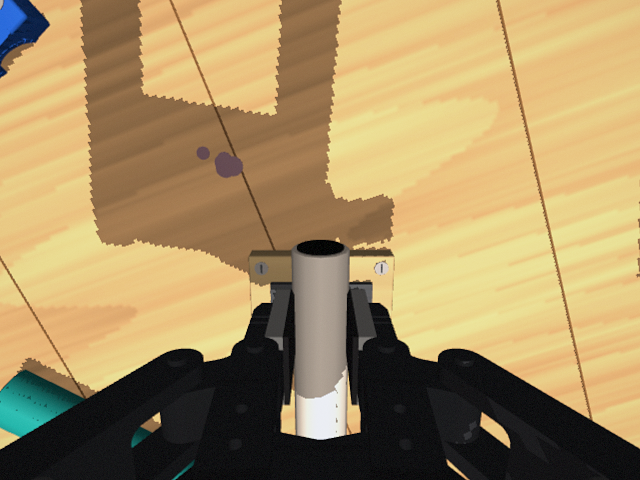

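Pad edges at columns 250 and 393 (centre 321) and the pipe centred at column 320: aligned. Lowering.

{"op": "apply_moves", "data": {
  "steps": [
    [-1, 0.002, 0.0005, 0.025, 0],
    [-1, 0, 0, 0.02, 0],
    [-1, 0, 0, 0.008, 0],
    [-1, 0, 0, 0.005, 0],
    [-1, 0, 0, 0, 0],
    [-1, 0, 0, 0, 0]
  ]
}}

```text
time_s: 6.55
ee_pos: [0.5779, -0.2725, 0.2039]
tool_rot: [0.548, 3.092, -0.001]
wrist_force: [-0.4, 0.3, -0.1]
finger_gap: 0.0177
```

```bash
python3 -c "
from h import *
go(578.7,-272,203,70)"
```

```text
t 6.55 tcp [ 577.9 -272.5  203.9] jaw 69.9 gap 17.7 tilt [ 0.0011 -0.0007]
shift tool mm [-0.6  0.7  0.9]
 turn deg 179.9 rad 3.14 -> q6 84.8 shift if turned first [ 0.6 -0.7  0.9]
 turn deg -0.1 rad -0.002 -> q6 -95.2 shift if turned first [-0.6  0.7  0.9]
```

{"op": "apply_moves", "data": {
  "steps": [
    [-1, 0, 0, 0.001, 0],
    [-1, 0, 0, 0, 0],
    [-0.2, 0, 0, 0, 0],
    [0.0, 0, 0, 0, 0],
    [0.0, 0, 0, 0, 0],
    [0.0, 0, 0, 0, 0],
    [0.0, 0, 0, -0.03, 0],
    [0.0, 0, 0, -0.05, 0],
    [0.0, 0, 0, -0.05, 0],
    [0.0, 0.04, 0.0, 0, 0],
    [0, 0, 0, 0, 0],
    [0, 0, 0, 0, 0]
  ]
}}

```text
time_s: 8.05
ee_pos: [0.5401, -0.2586, 0.3323]
tool_rot: [0.548, 3.093, -0.0]
wrist_force: [-0.3, -1.2, 0.7]
finger_gap: 0.0427
```

```bash
python3 w.py w5 white,blue
```

```text
tcp [ 0.54005002 -0.2585767   0.33225869] gap 0.04272050908695199 F [-0.31881942 -1.17908319  0.7466645 ]
white [ 576  120   53  194 9265] (array([605. , -81.5]), array([ 29.4, 130.5], dtype=float32), 170.0) z [21.  30.2 32.9] med [599.3 -84.2  30.2]
white [ 307  247   34  176 4754] (array([ 615.2, -284.8]), array([ 23.3, 131. ], dtype=float32), 160.3) z [38.2 43.6 45.4] med [ 608.3 -284.1   43.6]
blue [  30   79   92   84 3671] (array([ 423.7, -387.5]), array([30.4, 48.4], dtype=float32), 109.5) z [10.5 19.5 20.9] med [ 424.1 -384.9   19.5]
blue [287 308  20  49 887] (array([ 609.4, -303.6]), array([14.9, 30.4], dtype=float32), 159.4) z [20.9 35.4 36.7] med [ 604.7 -301.2   35.4]
blue [336 308  20  49 885] (array([ 621.3, -270.5]), array([13.5, 30.8], dtype=float32), 160.5) z [21.9 35.4 36.7] med [ 616.4 -269.4   35.4]
table z 0.000767828608566612
```

View pics/w5.png

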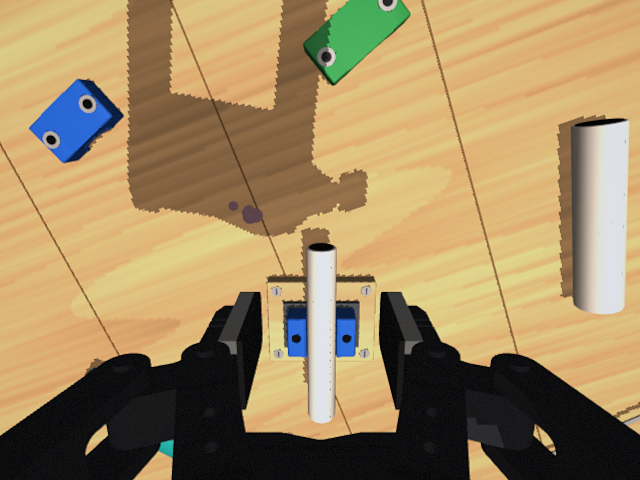

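```bash
python3 -c "
from h import *
go(386,-401,332,109.5)"
```

```text
t 8.1 tcp [ 540.5 -258.8  332.1] jaw 69.9 gap 42.8 tilt [ 0.0006 -0.0003]
shift tool mm [  96.2 -186.7    0. ]
 turn deg 140.4 rad 2.45 -> q6 24.4 shift if turned first [-193.1   82.5    0. ]
```

{"op": "apply_moves", "data": {
  "steps": [
    [0.7, 0.024, -0.0467, 0, 0],
    [0.7, 0.024, -0.0467, 0, 0],
    [0.7, 0.024, -0.0467, 0, 0],
    [0.7, 0.024, -0.0467, 0, 0],
    [0.7, 0, 0, 0, 0.175],
    [0.7, 0, 0, 0, 0.175],
    [0.7, 0, 0, 0, 0.175],
    [0.7, 0, 0, 0, 0.175],
    [0.7, 0, 0, 0, 0.175],
    [0.7, 0, 0, 0, 0.175],
    [0.7, 0, 0, 0, 0.175],
    [0.7, 0, 0, 0, 0.175]
  ]
}}

```text
time_s: 9.6
ee_pos: [0.3864, -0.4017, 0.3316]
tool_rot: [-2.418, -2.006, -0.0]
wrist_force: [-0.1, -0.2, 0.4]
finger_gap: 0.0724
```

{"op": "apply_moves", "data": {
  "steps": [
    [0.7, 0, 0, 0, 0.175],
    [0.7, 0, 0, 0, 0.175],
    [0.7, 0, 0, 0, 0.175],
    [0.7, 0, 0, 0, 0.175],
    [0.7, 0, 0, 0, 0.175],
    [0.7, 0, 0, 0, 0.175],
    [0.7, 0, 0, 0, 0],
    [0.7, 0, 0, 0, 0]
  ]
}}

```text
time_s: 10.6
ee_pos: [0.386, -0.4013, 0.3318]
tool_rot: [-3.095, -0.537, 0.0]
wrist_force: [0.9, 0.0, 0.3]
finger_gap: 0.0728
```

```bash
cat >> w.py <<'E'
print("for base.py",repr(list(np.round(st["ee_pos"],5))).replace("np.float64",""),list(map(float,np.round(st["tool_rot"],4))))
for zf in map(float,sys.argv[3:]):
    for k in kinds:
        m=M[k]&(abs(P[...,2]-zf/1000)<.0025)
        m=cv2.morphologyEx(m.astype(np.uint8),cv2.MORPH_OPEN,np.ones((3,3),np.uint8))
        c,l,s,_=cv2.connectedComponentsWithStats(m)
        for i in range(1,c):
            if s[i,4]<300: continue
            p=P[l==i];print("face",zf,k,s[i],rect(p),"z",round(np.median(p[:,2])*1000,1))
E
python3 w.py w6 blue 19.7; python3 -c "
from h import *
go(424,-387,177,109.5)"
```

```text
tcp [ 0.38599067 -0.40131884  0.33184404] gap 0.07277060969771394 F [0.8649408  0.03104387 0.32327709]
blue [ 283  137   73   47 2804] (array([ 423.5, -388.1]), array([29.5, 47.4], dtype=float32), 109.4) z [18.2 19.6 20.8] med [ 424.1 -388.    19.6]
table z 0.0006904907360120172
for base.py [(0.38599), (-0.40132), (0.33184)] [-3.0951, -0.5372, 0.0002]
face 19.7 blue [ 284  138   72   46 2694] (array([ 423.6, -388.2]), array([29.5, 47.1], dtype=float32), 109.1) z 19.7
t 10.65 tcp [ 385.9 -401.2  331.9] jaw -70.3 gap 72.5 tilt [-0.0001  0.0002]
shift tool mm [ 40.7  -0.5 154.9]
 turn deg 0.2 rad 0.003 -> q6 28.1 shift if turned first [ 40.7  -0.7 154.9]
```

View pics/w6.png

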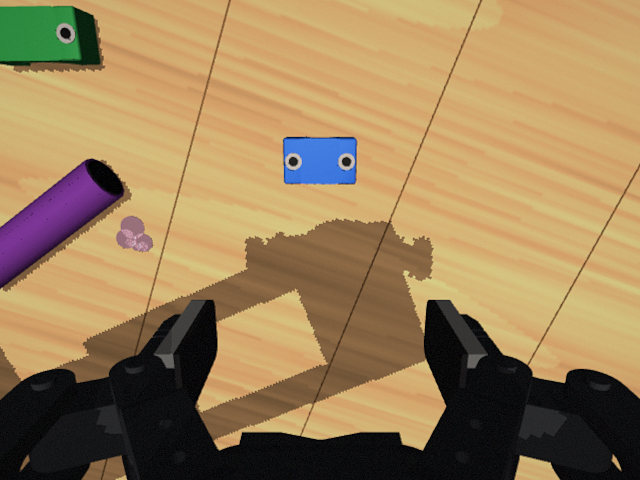

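{"op": "apply_moves", "data": {
  "steps": [
    [0.7, 0.04, 0.0013, 0.04, 0.01],
    [0.7, 0, 0, 0.05, 0],
    [0.7, 0, 0, 0.045, 0],
    [0.7, 0, 0, 0.02, 0],
    [0.7, 0, 0, 0, 0],
    [0.7, 0, 0, 0, 0],
    [-0.5, 0, 0, 0, 0],
    [-0.5, 0, 0, 0, 0],
    [-0.5, 0, 0, 0, 0],
    [-0.5, 0, 0, 0, 0]
  ]
}}

```text
time_s: 11.9
ee_pos: [0.4242, -0.3893, 0.1789]
tool_rot: [3.096, 0.517, 0.003]
wrist_force: [0.2, 1.1, 6.0]
finger_gap: 0.047
```

{"op": "apply_moves", "data": {
  "steps": [
    [-0.5, 0, 0, -0.03, 0],
    [-0.5, 0, 0, -0.05, 0],
    [-0.5, 0, 0, -0.05, 0],
    [-0.5, 0, 0, 0, 0]
  ]
}}

```text
time_s: 12.4
ee_pos: [0.425, -0.3901, 0.3124]
tool_rot: [3.09, 0.516, 0.01]
wrist_force: [-1.1, -0.4, -0.7]
finger_gap: 0.0468
```

```bash
python3 w.py w7 blue
```

```text
tcp [ 0.42498077 -0.39006579  0.31244881] gap 0.046841629397259964 F [-1.05413301 -0.40927587 -0.68165193]
table z 0.0007063825990251127
for base.py [(0.42498), (-0.39007), (0.31245)] [3.0896, 0.516, 0.0096]
```

View pics/w7.png

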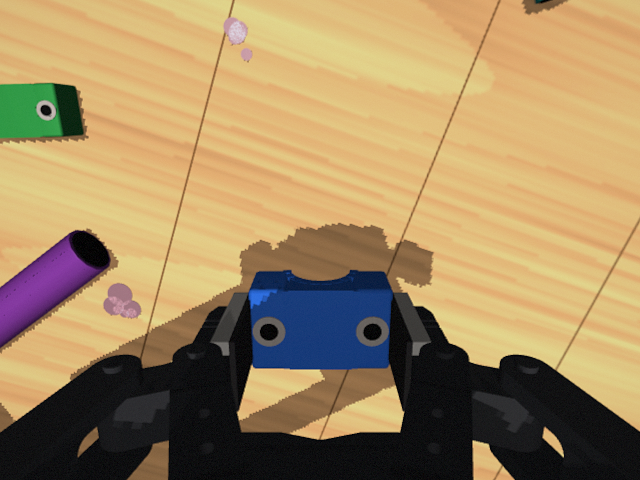

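```bash
cat > heldtop.py <<'E'
from h import *
import sys
z=np.load(sys.argv[1]+".npz");d=z["d"];im=z["im"]
P=cloud("wrist",d,bot.get_calibration("wrist")["T_tool_cam"])
hsv=cv2.cvtColor(im,cv2.COLOR_RGB2HSV).astype(int);H,S=hsv[...,0],hsv[...,1]
m={"green":(H>45)&(H<75)&(S>100),"blue":(H>100)&(H<128)&(S>120)}[sys.argv[2]]&(d>0)&(P[...,2]<.2)
p=P[m];zt=np.median(p[:,2]);f=p[abs(p[:,2]-zt)<.002]
print("ztop",zt,"face",rect(f))
A=np.c_[f[:,:2],np.ones(len(f))];print("tilt",np.linalg.lstsq(A,f[:,2],rcond=None)[0])
E
python3 heldtop.py w7 blue
```

```text
ztop 0.15940298754945714 face (array([-0.6,  0.6]), array([30.6, 71.8], dtype=float32), 89.7)
tilt [0.00564666 0.00201163 0.15935373]
```

```bash
python3 -c "
from h import *
go(617.2,-286.1,275,70)"
```

```text
t 12.45 tcp [ 424.2 -389.3  310. ] jaw -71.0 gap 46.4 tilt [ 0.0042 -0.0044]
shift tool mm [216.  -35.1  35.3]
 turn deg 39.0 rad 0.681 -> q6 85.1 shift if turned first [ 145.8 -163.2   35.3]
 turn deg -141.0 rad -2.461 -> q6 -94.9 shift if turned first [-145.8  163.2   35.3]
```

{"op": "apply_moves", "data": {
  "steps": [
    [-0.5, 0, 0, 0, 0.171],
    [-0.5, 0, 0, 0, 0.17],
    [-0.5, 0, 0, 0, 0.17],
    [-0.5, 0, 0, 0, 0.17],
    [-0.5, 0.036, -0.041, 0, 0],
    [-0.5, 0.037, -0.041, 0, 0],
    [-0.5, 0.037, -0.041, 0.01, 0],
    [-0.5, 0.036, -0.04, 0.025, 0],
    [-0.5, 0, 0, 0, 0],
    [-0.5, 0, 0, 0, 0],
    [-0.5, 0, 0, 0, 0]
  ]
}}

```text
time_s: 13.82
ee_pos: [0.6157, -0.2865, 0.2722]
tool_rot: [3.093, -0.549, -0.001]
wrist_force: [0.5, -0.4, 0.1]
finger_gap: 0.0466
```

```bash
python3 w.py w8 blue;  python3 heldtop.py w8 blue; python3 -c "
from h import *
go(617.2,-286.1,214,70)"
```

```text
tcp [ 0.61565936 -0.28651227  0.27222342] gap 0.04658385861548462 F [ 0.54772443 -0.36783448  0.0632024 ]
blue [ 339  219   28   60 1331] (array([ 611.2, -303.5]), array([13.6, 28. ], dtype=float32), 160.5) z [24.  35.5 36.6] med [ 615.8 -304.6   35.5]
blue [ 270  220   30   58 1293] (array([ 622.1, -268.9]), array([17.3, 31.1], dtype=float32), 160.2) z [23.4 35.4 36.6] med [ 627.4 -273.1   35.4]
table z 0.0007069712148023849
for base.py [(0.61566), (-0.28651), (0.27222)] [3.0931, -0.5491, -0.0014]
ztop 0.15946554383364436 face (array([-0. ,  0.6]), array([30.6, 71.3], dtype=float32), 89.8)
tilt [0.00632014 0.0018404  0.15940455]
t 13.88 tcp [ 615.7 -286.7  272.6] jaw -110.2 gap 46.9 tilt [-0.0001 -0.0003]
shift tool mm [ 1.2 -1.1 58.6]
 turn deg -0.2 rad -0.003 -> q6 85.1 shift if turned first [ 1.2 -1.1 58.6]
 turn deg -180.2 rad -3.145 -> q6 -94.9 shift if turned first [-1.2  1.1 58.6]
```

View pics/w8.png

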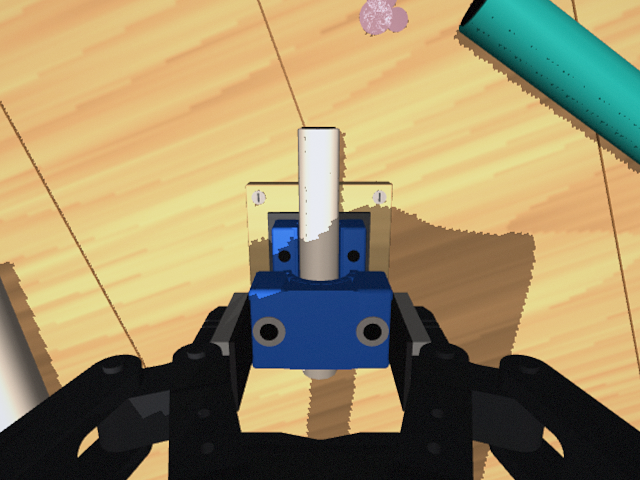

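Run:
```python
from h import *
z=np.load("w8.npz");d=z["d"];im=z["im"]
P=cloud("wrist",d,bot.get_calibration("wrist")["T_tool_cam"])
for r in (140,180,220,260):
    row=P[r,290:350];zt=row[:,2].min();ok=row[:,2]<zt+.006;print("pipe",r,np.round(row[ok][:,0].mean()*1e3,1),np.round([row[ok][:,1].min()*1e3,row[ok][:,1].max()*1e3,zt*1e3],1), "c",row[ok][:,1].mean()*1e3)
# washers: low saturation on top face
hsv=cv2.cvtColor(im,cv2.COLOR_RGB2HSV).astype(int)
m=(hsv[...,1]<90)&(abs(P[...,2]-.159)<.003);m[:300]=0;m[365:]=0
for a,b in((250,290),(350,391)):
    q=np.zeros_like(m);q[:,a:b]=m[:,a:b];print("washer",q.sum(),P[q].mean(0)*1e3)
p=(abs(P[...,2]-.2600)<.003);p=cv2.morphologyEx(p.astype(np.uint8),cv2.MORPH_OPEN,np.ones((5,5)));
ys=P[185:195,:,:][p[185:195]>0];print("pad y",ys[:,1].min(),ys[:,1].max(),len(ys))
```

```text
pipe 140 58.7 [ -8.8   8.3 226.8] c -0.2605144456621017
pipe 180 70.1 [ 0.9  0.9 30.2] c 0.9384310166656307
pipe 220 70.1 [ 0.9  0.9 30.2] c 0.9384310166656307
pipe 260 0.8 [ -8.1   8.4 226.8] c 0.1279426914110094
washer 675 [-1.40106322e-01 -1.64567288e+01  1.58884981e+02]
washer 685 [-1.54753976e-01  1.85171720e+01  1.58906268e+02]
pad y -0.03959523978343077 0.040277641670733506 1049
```

{"op": "apply_moves", "data": {
  "steps": [
    [-0.5, 0.0012, -0.0009, 0.02, 0],
    [-0.5, 0, 0, 0.02, 0],
    [-0.5, 0, 0, 0.01, 0],
    [-0.5, 0, 0, 0.005, 0],
    [-0.5, 0, 0, 0, 0],
    [-0.5, 0, 0, 0, 0]
  ]
}}

```text
time_s: 14.62
ee_pos: [0.6185, -0.2856, 0.218]
tool_rot: [3.093, -0.547, 0.002]
wrist_force: [-0.3, 0.3, -0.7]
finger_gap: 0.0466
```

```bash
python3 -c "
from h import *
go(617.2,-286.1,214,70);print(bot.state()['wrist_force'])"
```

```text
t 14.62 tcp [ 618.5 -285.6  218. ] jaw -110.1 gap 46.6 tilt [ 0.0012 -0.0007]
shift tool mm [-1.1  0.9  4. ]
 turn deg -0.1 rad -0.002 -> q6 85.1 shift if turned first [-1.1  0.9  4. ]
 turn deg -180.1 rad -3.143 -> q6 -94.9 shift if turned first [ 1.1 -0.9  4. ]
[-0.32232852  0.26439805 -0.7030904 ]
```

{"op": "apply_moves", "data": {
  "steps": [
    [-0.5, 0, 0, 0.002, 0],
    [-0.5, 0, 0, 0.0015, 0],
    [-0.5, 0, 0, 0, 0],
    [-0.5, 0, 0, 0, 0]
  ]
}}

```text
time_s: 15.12
ee_pos: [0.6184, -0.2855, 0.214]
tool_rot: [3.093, -0.547, 0.001]
wrist_force: [-0.8, -0.9, 2.0]
finger_gap: 0.0464
```

{"op": "apply_moves", "data": {
  "steps": [
    [0.2, 0, 0, 0, 0],
    [0.5, 0, 0, 0, 0],
    [0.7, 0, 0, 0, 0],
    [0.7, 0, 0, 0, 0],
    [0.7, 0, 0, 0, 0],
    [0.7, 0, 0, -0.03, 0],
    [0.7, 0, 0, -0.05, 0],
    [0.7, -0.03, 0, -0.05, 0],
    [0.7, -0.03, 0, 0, 0],
    [0.7, 0, 0, 0, 0],
    [0.7, 0, 0, 0, 0]
  ]
}}

```text
time_s: 16.5
ee_pos: [0.5623, -0.265, 0.3436]
tool_rot: [3.093, -0.547, 0.001]
wrist_force: [-0.0, -0.6, -0.0]
finger_gap: 0.0725
```

```bash
python3 w.py w9 blue,white 54.7
```

```text
tcp [ 0.5623115  -0.26499211  0.3436167 ] gap 0.07246858738199374 F [-0.01491998 -0.55428456 -0.04662855]
blue [ 280  106   82   53 3533] (array([ 617.2, -287.3]), array([32.5, 49.5], dtype=float32), 69.9) z [53.4 54.7 55.8] med [ 618.4 -286.9   54.7]
white [ 306   22   33   85 2655] (array([ 653.9, -300.5]), array([19.3, 46.7], dtype=float32), 159.6) z [38.7 43.5 45.4] med [ 654.4 -300.6   43.5]
white [   2  156  103  182 8103] (array([604.9, -81.7]), array([ 29.4, 130.3], dtype=float32), 169.7) z [21.2 30.1 32.8] med [611.4 -86.4  30.1]
white [ 307  158   31   81 2293] (array([ 578.6, -273.2]), array([19.5, 53.6], dtype=float32), 159.8) z [39.  43.4 45.3] med [ 579.2 -273.1   43.4]
table z 0.0006685873207516457
for base.py [(0.56231), (-0.26499), (0.34362)] [3.0934, -0.5475, 0.0012]
face 54.7 blue [ 280  107   82   52 3454] (array([ 617.8, -286.6]), array([29.4, 47.8], dtype=float32), 69.9) z 54.7
```

View pics/w9.png

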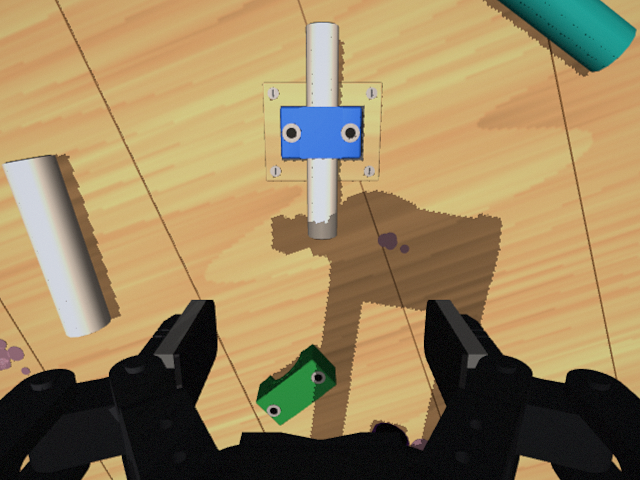

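Blue clamp is closed: top face at pixel (321,132), height 54.7 mm measured against 54 plus 0.7 bias, with the pipe sticking out at both ends. The next target is the thick white pipe at (55,245): 130 mm long, 32 mm across, white (purple and turquoise excluded).

```bash
python3 -c "
from h import *
go(644.3,-88.7,320,79.8)"
```

```text
t 16.55 tcp [ 562.6 -265.1  343.3] jaw -110.1 gap 72.1 tilt [ 0.0003 -0.0001]
shift tool mm [  16.2 -193.7   23.3]
 turn deg -9.9 rad -0.173 -> q6 92.4 shift if turned first [  49.3 -188.    23.3]
 turn deg -189.9 rad -3.314 -> q6 -87.6 shift if turned first [-49.3 188.   23.3]
```

{"op": "apply_moves", "data": {
  "steps": [
    [0.4, 0.004, -0.0485, 0.006, 0],
    [0.4, 0.004, -0.0485, 0.006, 0],
    [0.4, 0.004, -0.0485, 0.006, 0],
    [0.4, 0.004, -0.0485, 0.006, 0],
    [0.4, 0, 0, 0, -0.173],
    [0.4, 0, 0, 0, 0],
    [0.4, 0, 0, 0, 0]
  ]
}}

```text
time_s: 17.42
ee_pos: [0.6439, -0.0885, 0.3191]
tool_rot: [3.129, -0.283, -0.001]
wrist_force: [0.5, -1.0, 0.5]
finger_gap: 0.0599
```

```bash
python3 w.py w10 white; python3 -c "
from h import *
go(644.3,-88.7,178,79.8)"
```

```text
tcp [ 0.64388901 -0.08852927  0.31912268] gap 0.05989829259427892 F [ 0.53460747 -1.04989949  0.52278344]
white [129   0 118  51 877] (array([777.9, -33.6]), array([ 4.7, 74.9], dtype=float32), 101.5) z [10.5 12.2 14.1] med [777.6 -31.9  12.2]
white [ 292  186   48  191 8194] (array([605.1, -79.6]), array([ 30.6, 130.1], dtype=float32), 169.8) z [23.2 30.6 32.9] med [612.2 -80.4  30.6]
white [ 591  242   49   82 2494] (array([ 581. , -268.7]), array([21.9, 58.1], dtype=float32), 171.6) z [35.3 42.6 45.2] med [ 577.2 -267.9   42.6]
table z 0.0007105670551302845
for base.py [(0.64389), (-0.08853), (0.31912)] [3.1287, -0.283, -0.0008]
t 17.48 tcp [643.7 -88.7 319.3] jaw -100.3 gap 59.9 tilt [-0.0004 -0.0001]
shift tool mm [ 6.000e-01 -1.000e-01  1.413e+02]
 turn deg -0.1 rad -0.002 -> q6 92.4 shift if turned first [ 6.000e-01 -1.000e-01  1.413e+02]
 turn deg -180.1 rad -3.143 -> q6 -87.6 shift if turned first [-6.000e-01  1.000e-01  1.413e+02]
```

View pics/w10.png

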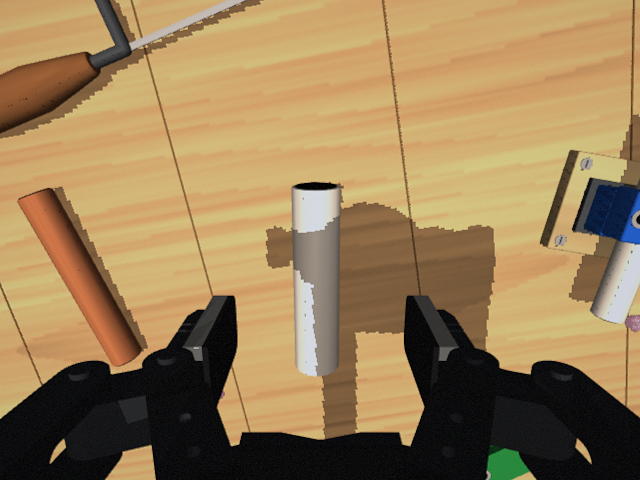

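{"op": "apply_moves", "data": {
  "steps": [
    [0.4, 0.0005, -0.0015, 0.05, 0],
    [0.4, 0, 0, 0.05, 0],
    [0.4, 0, 0, 0.03, 0],
    [0.4, 0, 0, 0.011, 0],
    [0.4, 0, 0, 0, 0],
    [0.4, 0, 0, 0, 0],
    [-0.8, 0, 0, 0, 0],
    [-0.8, 0, 0, 0, 0],
    [-0.8, 0, 0, 0, 0],
    [-0.8, 0, 0, 0, 0],
    [-0.8, 0, 0, 0, 0]
  ]
}}

```text
time_s: 18.85
ee_pos: [0.6448, -0.0867, 0.1803]
tool_rot: [3.129, -0.278, 0.004]
wrist_force: [-1.6, -0.5, 7.0]
finger_gap: 0.03
```

{"op": "apply_moves", "data": {
  "steps": [
    [-0.8, 0, 0, -0.03, 0],
    [-0.8, 0, 0, -0.05, 0],
    [-0.8, 0, 0, -0.06, 0],
    [-0.8, 0, 0, -0.01, 0],
    [-0.8, 0, 0, 0, 0]
  ]
}}

```text
time_s: 19.48
ee_pos: [0.6441, -0.0866, 0.3296]
tool_rot: [3.129, -0.278, 0.003]
wrist_force: [-0.1, -0.8, -0.8]
finger_gap: 0.0302
```

```bash
python3 w.py w11 white; python3 held.py w11 308,332,236,436; python3 -c "
from h import *
go(660,180,340,84)"
```

```text
tcp [ 0.64413087 -0.08658548  0.32961212] gap 0.03020786972668721 F [-0.14901268 -0.84005266 -0.80244026]
white [140   0 127  54 951] (array([778.6, -38. ]), array([ 4.6, 83.4], dtype=float32), 101.2) z [10.  11.9 13.8] med [778.2 -36.5  11.9]
white [ 584  239   56   79 2588] (array([ 579.7, -270.1]), array([21.3, 56.3], dtype=float32), 167.4) z [34.7 42.8 45.2] med [ 579.5 -268.6   42.8]
table z 0.0006673619615267801
for base.py [(0.64413), (-0.08659), (0.32961)] [3.1291, -0.2779, 0.0029]
251 24 x 24.5 y [-3.2  4.7] ztop 169.5
266 24 x 24.5 y [-2.9  4.3] ztop 154.3
281 24 x 22.1 y [-2.7  4.2] ztop 147.8
296 24 x 17.4 y [-2.7  4.2] ztop 147.5
311 24 x 12.3 y [-2.8  4.3] ztop 147.5
326 24 x 7.4 y [-2.8  4.3] ztop 147.5
341 24 x 2.2 y [-2.9  4.3] ztop 147.4
356 24 x -3.1 y [-2.9  4.4] ztop 147.8
371 24 x -8.5 y [-3.   4.4] ztop 147.7
386 24 x -13.9 y [-3.   4.4] ztop 147.6
401 24 x -19.7 y [-3.   4.5] ztop 147.7
416 24 x -25.5 y [-3.1  4.5] ztop 147.6
431 24 x -31.2 y [-3.1  4.5] ztop 147.5
t 19.52 tcp [643.6 -86.5 327.9] jaw -100.2 gap 30.6 tilt [-0.0015  0.0003]
shift tool mm [ -30.8 -265.2  -12. ]
 turn deg -4.2 rad -0.073 -> q6 111.3 shift if turned first [ -11.3 -266.7  -12. ]
 turn deg -184.2 rad -3.215 -> q6 -68.7 shift if turned first [ 11.3 266.7 -12. ]
```

View pics/w11.png

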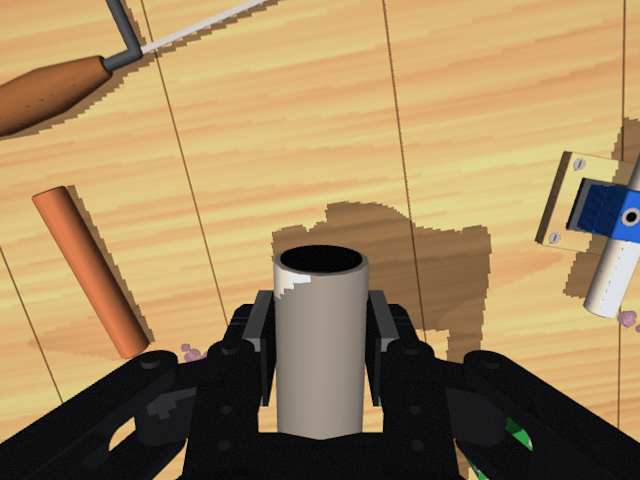

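```bash
python3 -c "
from h import *
go(612,177,340,84)
z=np.load('w11.npz');d=z['d'];P=cloud('wrist',d,bot.get_calibration('wrist')['T_tool_cam'])
for r in(300,350,420):
  row=P[r,262:382];ok=row[:,2]<.1635;print(np.round(row[ok][:,1].min()*1e3,1),np.round(row[ok][:,1].max()*1e3,1))
"
```

```text
t 19.52 tcp [643.6 -86.5 327.9] jaw -100.2 gap 30.6 tilt [-0.0015  0.0003]
shift tool mm [ -77.5 -253.8  -12. ]
 turn deg -4.2 rad -0.073 -> q6 112.1 shift if turned first [ -58.8 -258.8  -12. ]
 turn deg -184.2 rad -3.215 -> q6 -67.9 shift if turned first [ 58.8 258.8 -12. ]
-18.3 21.2
-15.2 17.8
-14.6 16.0
```

{"op": "apply_moves", "data": {
  "steps": [
    [-0.8, -0.013, -0.0423, -0.002, -0.012],
    [-0.8, -0.013, -0.0423, -0.002, -0.012],
    [-0.8, -0.013, -0.0423, -0.002, -0.012],
    [-0.8, -0.013, -0.0423, -0.002, -0.012],
    [-0.8, -0.013, -0.0423, -0.002, -0.012],
    [-0.8, -0.013, -0.0423, -0.002, -0.012],
    [-0.8, 0, 0, 0, 0],
    [-0.8, 0, 0, 0, 0],
    [-0.8, 0, 0, 0, 0]
  ]
}}

```text
time_s: 20.65
ee_pos: [0.6044, 0.1746, 0.3396]
tool_rot: [3.136, -0.167, -0.003]
wrist_force: [0.2, -0.2, -0.9]
finger_gap: 0.0299
```

```bash
python3 w.py w12 green 41.7 | tee o; P=$(grep 'for base' o | sed 's/for base.py //;s/\].*/]/'); Q=$(grep 'for base' o | sed 's/.*\] //'); python3 base.py w12 green 41.7 "$P" "$Q"
```

```text
tcp [0.60435616 0.17459269 0.33956052] gap 0.02991021249074872 F [ 0.21517612 -0.1876625  -0.87239701]
green [ 126  166  104   51 4638] (array([634.5, 263.2]), array([30.4, 60.7], dtype=float32), 83.9) z [24.2 32.9 42.3] med [636.1 266.1  32.9]
table z 0.0006746894642844503
for base.py [(0.60436), (0.17459), (0.33956)] [3.1361, -0.1672, -0.003]
face 41.7 green [126 170  26  46 913] (array([637.5, 286.3]), array([14.2, 29.5], dtype=float32), 173.7) z 41.5
face 41.7 green [200 170  24  47 906] (array([632.1, 240.1]), array([13.7, 30.2], dtype=float32), 174.1) z 41.5
face 1844 (array([634.6, 263.3]), array([30.2, 60.5], dtype=float32), 83.9) z 0.04148555492757347
pad 5157 (array([634.5, 263.3]), array([66.1, 80.3], dtype=float32), 83.9) z 0.012618043982771165
```

View pics/w12.png

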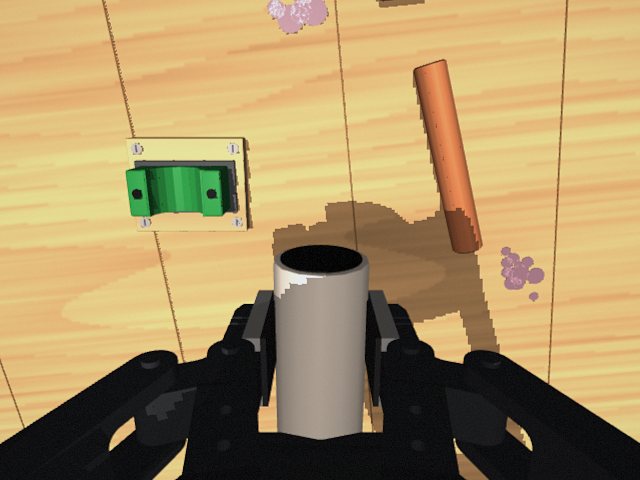

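```bash
python3 -c "
from h import *
go(674.9,259.8,262,83.9)"
```

```text
t 20.7 tcp [604.5 174.5 339.9] jaw -96.1 gap 30.1 tilt [-0.0013 -0.0006]
shift tool mm [ 61.  -92.3  77.8]
 turn deg -0.0 rad -0.0 -> q6 117.2 shift if turned first [ 61.  -92.3  77.8]
 turn deg -180.0 rad -3.142 -> q6 -62.8 shift if turned first [-61.   92.3  77.8]
```

{"op": "apply_moves", "data": {
  "steps": [
    [-0.8, 0.0305, -0.046, 0.01, 0],
    [-0.8, 0.0305, -0.046, 0.01, 0],
    [-0.8, 0, 0, 0.035, 0],
    [-0.8, 0, 0, 0.02, 0],
    [-0.8, 0, 0, 0, 0],
    [-0.8, 0, 0, 0, 0],
    [-0.8, 0, 0, 0, 0]
  ]
}}

```text
time_s: 21.58
ee_pos: [0.6753, 0.2605, 0.2674]
tool_rot: [-3.136, 0.166, -0.004]
wrist_force: [-0.6, 0.3, -0.4]
finger_gap: 0.03
```

```bash
python3 -c "
from h import *
go(674.9,259.8,204.5,83.9)"; python3 w.py w13 green
```

```text
t 21.57 tcp [675.3 260.5 267.4] jaw -96.1 gap 30.0 tilt [0.0026 0.0009]
shift tool mm [-0.5  0.8 62.9]
 turn deg 0.0 rad 0.0 -> q6 117.2 shift if turned first [-0.5  0.8 62.9]
 turn deg -180.0 rad -3.142 -> q6 -62.8 shift if turned first [ 0.5 -0.8 62.9]
tcp [0.67531359 0.26051195 0.26742139] gap 0.029992219141071013 F [-0.61462248  0.27423085 -0.43454034]
table z 0.0006324850484908939
for base.py [(0.67531), (0.26051), (0.26742)] [-3.1362, 0.1663, -0.0041]
```

View pics/w13.png

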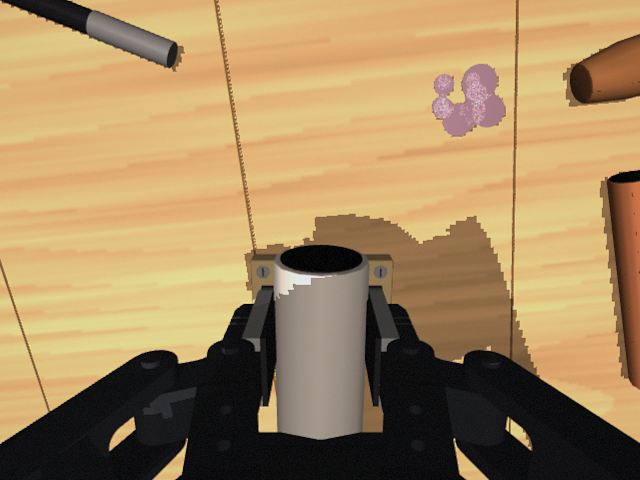

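Pad edges at columns 249 and 393 and the pipe at 274–368 are both centred on about 321: aligned.

{"op": "apply_moves", "data": {
  "steps": [
    [-0.8, 0, 0.0003, 0.03, 0],
    [-0.8, 0, 0, 0.02, 0],
    [-0.8, 0, 0, 0.008, 0],
    [-0.8, 0, 0, 0.003, 0],
    [-0.8, 0, 0, 0, 0],
    [-0.8, 0, 0, 0, 0]
  ]
}}

```text
time_s: 22.38
ee_pos: [0.675, 0.2606, 0.2055]
tool_rot: [-3.137, 0.165, -0.002]
wrist_force: [-0.4, -1.1, -1.5]
finger_gap: 0.0304
```

```bash
python3 -c "
from h import *
go(674.9,259.8,204.5,83.9)"
```

```text
t 22.38 tcp [675.  260.6 205.5] jaw -96.0 gap 30.4 tilt [0.0014 0.0003]
shift tool mm [0.  0.8 1. ]
 turn deg 0.1 rad 0.002 -> q6 117.2 shift if turned first [0.  0.8 1. ]
 turn deg -179.9 rad -3.14 -> q6 -62.8 shift if turned first [-0.  -0.8  1. ]
```

{"op": "apply_moves", "data": {
  "steps": [
    [-0.8, 0, 0, 0.001, 0],
    [-0.8, 0, 0, 0, 0],
    [0, 0, 0, 0, 0],
    [0.3, 0, 0, 0, 0],
    [0.3, 0, 0, 0, 0],
    [0.3, 0, 0, 0, 0],
    [0.3, 0, 0, -0.03, 0],
    [0.3, 0, 0, -0.05, 0],
    [0.3, 0, 0, -0.06, 0],
    [0.3, 0.0, 0, 0, 0],
    [0.3, 0, 0, 0, 0]
  ]
}}

```text
time_s: 23.75
ee_pos: [0.6743, 0.2605, 0.3439]
tool_rot: [-3.137, 0.165, -0.0]
wrist_force: [0.2, 0.6, 0.2]
finger_gap: 0.0558
```

```bash
python3 w.py w14 white,green 41.7
```

```text
tcp [0.67430112 0.26052089 0.34385648] gap 0.05575372914424515 F [0.24937653 0.62040367 0.17368283]
white [148  36  62  38 993] (array([791. , 340.7]), array([10.8, 40.3], dtype=float32), 62.9) z [11.2 13.  14.5] med [790.7 341.   13. ]
white [ 298  187   48  190 8169] (array([634.1, 263.7]), array([ 31.4, 130.5], dtype=float32), 173.7) z [47.4 54.7 57.1] med [641.3 263.1  54.7]
green [277 250  21  51 930] (array([637.5, 286.2]), array([13.6, 30.1], dtype=float32), 174.3) z [24.7 41.3 42.6] med [642.  285.6  41.3]
green [344 250  21  51 934] (array([632.3, 240.3]), array([13.7, 30.4], dtype=float32), 173.0) z [25.  41.3 42.6] med [636.9 240.3  41.3]
table z 0.0006573608621308347
for base.py [(0.6743), (0.26052), (0.34386)] [-3.1372, 0.1651, -0.0003]
face 41.7 green [277 259  20  41 724] (array([637.6, 286.5]), array([13. , 29.6], dtype=float32), 173.8) z 41.6
face 41.7 green [345 259  20  42 743] (array([632.4, 240.3]), array([13.2, 30.2], dtype=float32), 174.8) z 41.5
```

View pics/w14.png

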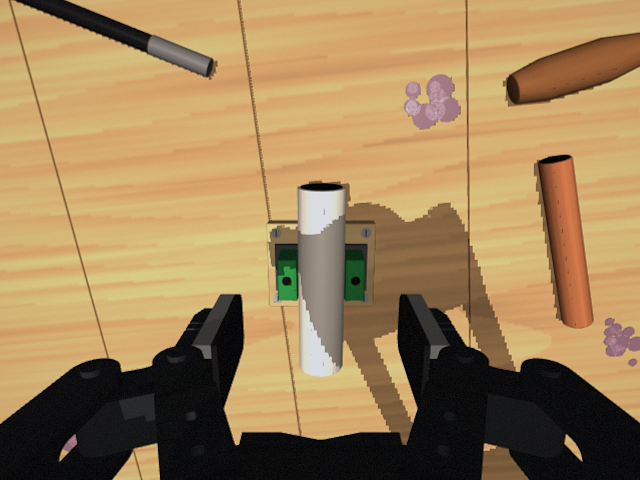

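Thick pipe seated, centre within 1 mm of the base, top at 56.9 mm. Now the green top.

```bash
python3 -c "
from h import *
go(402,-211,335,110)"
```

```text
t 23.8 tcp [674.  260.4 342.4] jaw -96.0 gap 55.3 tilt [-0.0023 -0.0007]
shift tool mm [-221.   497.3    8.4]
 turn deg -26.0 rad -0.454 -> q6 42.3 shift if turned first [-416.6  350.1    8.4]
 turn deg -206.0 rad -3.595 -> q6 -137.7 shift if turned first [ 416.6 -350.1    8.4]
```

{"op": "apply_moves", "data": {
  "steps": [
    [0.9, -0.0221, 0.0497, 0.0008, 0],
    [0.9, -0.0221, 0.0497, 0.0008, 0],
    [0.9, -0.0221, 0.0497, 0.0008, 0],
    [0.9, -0.0221, 0.0497, 0.0008, 0],
    [0.9, -0.0221, 0.0497, 0.0008, 0],
    [0.9, -0.0221, 0.0497, 0.0008, 0],
    [0.9, -0.0221, 0.0497, 0.0008, 0],
    [0.9, -0.0221, 0.0497, 0.0008, 0],
    [0.9, -0.0221, 0.0497, 0.0008, 0],
    [0.9, -0.0221, 0.0497, 0.0008, 0]
  ]
}}

```text
time_s: 25.05
ee_pos: [0.4009, -0.2114, 0.334]
tool_rot: [-3.135, 0.165, 0.005]
wrist_force: [1.4, 0.4, 0.4]
finger_gap: 0.0808
```

{"op": "apply_moves", "data": {
  "steps": [
    [0.9, 0, 0, 0, -0.151],
    [0.9, 0, 0, 0, -0.151],
    [0.9, 0, 0, 0, -0.151],
    [0.9, 0, 0, 0, 0],
    [0.9, 0, 0, 0, 0]
  ]
}}

```text
time_s: 25.68
ee_pos: [0.4024, -0.2102, 0.3348]
tool_rot: [-3.093, -0.54, 0.003]
wrist_force: [-0.3, -0.0, 0.5]
finger_gap: 0.0809
```

```bash
python3 w.py w15 green 25.7;python3 -c "
from h import *
go(438,-198,176,110)"
```

```text
tcp [ 0.4023678  -0.21021803  0.33477304] gap 0.0808858097241892 F [-0.32014893 -0.01280756  0.49690132]
green [ 275  142   93   48 3720] (array([ 436.2, -198.9]), array([29.5, 59.6], dtype=float32), 110.3) z [24.1 25.7 26.8] med [ 436.9 -198.9   25.7]
table z 0.0006923376065460229
for base.py [(0.40237), (-0.21022), (0.33477)] [-3.0933, -0.5397, 0.0026]
face 25.7 green [ 275  144   92   46 3544] (array([ 436. , -198.9]), array([29.3, 59.3], dtype=float32), 110.6) z 25.7
t 25.73 tcp [ 402.4 -210.2  335. ] jaw -70.2 gap 81.2 tilt [-0.0014  0.0009]
shift tool mm [ 37.8   0.8 159. ]
 turn deg -0.2 rad -0.003 -> q6 45.7 shift if turned first [ 37.8   0.9 159. ]
 turn deg -180.2 rad -3.145 -> q6 -134.3 shift if turned first [-37.8  -0.9 159. ]
```

View pics/w15.png

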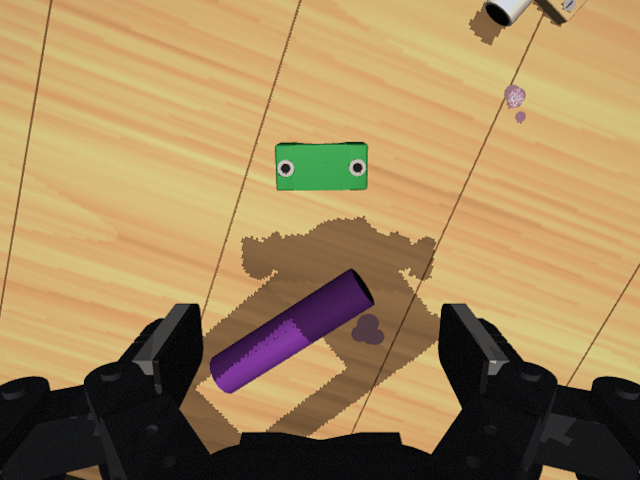

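{"op": "apply_moves", "data": {
  "steps": [
    [0.9, 0.0358, 0.001, 0.04, -0.008],
    [0.9, 0, 0, 0.05, 0],
    [0.9, 0, 0, 0.045, 0],
    [0.9, 0, 0, 0.022, 0],
    [0.9, 0, 0, 0, 0],
    [0.9, 0, 0, 0, 0],
    [-0.2, 0, 0, 0, 0],
    [-0.2, 0, 0, 0, 0],
    [-0.2, 0, 0, 0, 0],
    [-0.2, 0, 0, 0, 0]
  ]
}}

```text
time_s: 26.98
ee_pos: [0.4371, -0.1995, 0.1803]
tool_rot: [3.09, 0.555, 0.004]
wrist_force: [-0.2, 0.3, 6.1]
finger_gap: 0.0585
```

{"op": "apply_moves", "data": {
  "steps": [
    [-0.2, 0, 0, -0.03, 0],
    [-0.2, 0, 0, -0.05, 0],
    [-0.2, 0, 0, -0.06, 0],
    [-0.2, 0, 0, -0.02, 0],
    [-0.2, 0, 0, 0, 0]
  ]
}}

```text
time_s: 27.6
ee_pos: [0.437, -0.1994, 0.3413]
tool_rot: [3.088, 0.555, 0.008]
wrist_force: [-0.5, -0.2, -0.6]
finger_gap: 0.0588
```

```bash
python3 w.py w16 green; python3 heldtop.py w16 green;python3 -c "
from h import *
go(600,230,340,83.9)"
```

```text
tcp [ 0.43702218 -0.19943857  0.3413075 ] gap 0.05881570902830991 F [-0.4736661  -0.2430736  -0.63721714]
table z 0.0006899341035095929
for base.py [(0.43702), (-0.19944), (0.34131)] [3.088, 0.555, 0.0076]
ztop 0.15484274408597448 face (array([-1.1,  5.3]), array([30.8, 68.5], dtype=float32), 89.7)
tilt [0.00770351 0.00138089 0.15471842]
t 27.65 tcp [ 436.4 -199.1  339.6] jaw -69.6 gap 58.5 tilt [ 0.0022 -0.0013]
shift tool mm [ 302.8 -345.2   -0.6]
 turn deg 26.5 rad 0.463 -> q6 117.1 shift if turned first [ 116.9 -444.1   -0.6]
 turn deg -153.5 rad -2.679 -> q6 -62.9 shift if turned first [-116.9  444.1   -0.6]
```

View pics/w16.png

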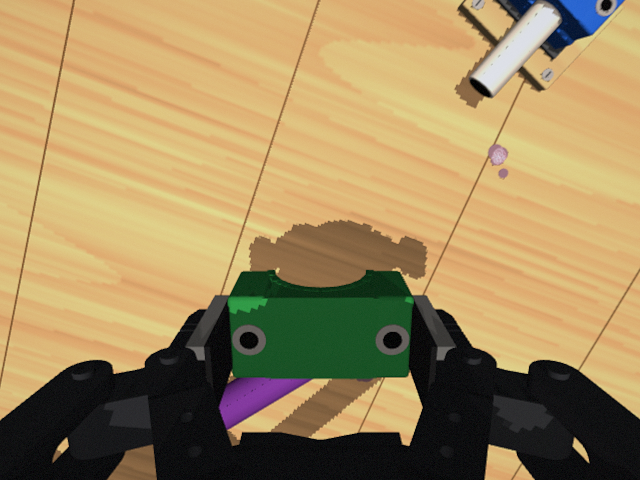

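```bash
python3 -c "
from h import *
go(635.9,264.3,340,83.9)"
```

```text
t 27.65 tcp [ 436.4 -199.1  339.6] jaw -69.6 gap 58.5 tilt [ 0.0022 -0.0013]
shift tool mm [ 348.4 -364.9   -0.5]
 turn deg 26.5 rad 0.463 -> q6 118.7 shift if turned first [ 149.  -482.    -0.5]
 turn deg -153.5 rad -2.679 -> q6 -61.3 shift if turned first [-149.   482.    -0.5]
```

{"op": "apply_moves", "data": {
  "steps": [
    [-0.2, 0, 0, 0, 0.155],
    [-0.2, 0, 0, 0, 0.154],
    [-0.2, 0, 0, 0, 0.154],
    [-0.2, 0.0166, -0.0535, 0, 0],
    [-0.2, 0.0166, -0.0535, 0, 0],
    [-0.2, 0.0166, -0.0535, 0, 0],
    [-0.2, 0.0166, -0.0535, 0, 0],
    [-0.2, 0.0166, -0.0535, 0, 0],
    [-0.2, 0.0166, -0.0535, 0, 0],
    [-0.2, 0.0166, -0.0535, 0, 0],
    [-0.2, 0.0166, -0.0535, 0, 0],
    [-0.2, 0.0166, -0.0535, 0, 0]
  ]
}}

```text
time_s: 29.15
ee_pos: [0.6366, 0.2651, 0.3358]
tool_rot: [3.135, -0.168, -0.006]
wrist_force: [-0.3, -0.5, -0.6]
finger_gap: 0.0589
```

{"op": "apply_moves", "data": {
  "steps": [
    [-0.2, 0, 0, 0.03, 0],
    [-0.2, 0, 0, 0.03, 0],
    [-0.2, 0, 0, 0, 0],
    [-0.2, 0, 0, 0, 0],
    [-0.2, 0, 0, 0, 0]
  ]
}}

```text
time_s: 29.78
ee_pos: [0.6373, 0.2635, 0.28]
tool_rot: [-3.136, 0.169, -0.003]
wrist_force: [0.7, 0.1, 0.5]
finger_gap: 0.0588
```

```bash
python3 w.py w17 white; python3 -c "
from h import *
go(635.9,264.3,221.3,83.9)"
python3 - <<'E'
from h import *
z=np.load("w17.npz");d=z["d"];im=z["im"]
P=cloud("wrist",d,bot.get_calibration("wrist")["T_tool_cam"])
hsv=cv2.cvtColor(im,cv2.COLOR_RGB2HSV).astype(int)
m=(hsv[...,1]<110)&(abs(P[...,2]-.1545)<.003);m[:320]=0;m[362:]=0
for a,b in((230,270),(370,412)):
    q=np.zeros_like(m);q[:,a:b]=m[:,a:b];print("washer",q.sum(),P[q].mean(0)*1e3)
for r in (160,200,240,260):
    row=P[r,280:365];k=(row[:,2]>.2)&(row[:,2]<.24);q=row[k]
    if len(q): print("pipe",r,np.round([q[:,0].mean()*1e3,q[:,1].min()*1e3,q[:,1].max()*1e3,q[:,2].min()*1e3],1))
E
```

```text
tcp [0.63730242 0.26346521 0.28003162] gap 0.0587619958646928 F [0.68974043 0.1268588  0.50732755]
white [ 281  133   72  155 9497] (array([661.7, 263.6]), array([37. , 75.8], dtype=float32), 173.4) z [46.9 54.8 57.1] med [665.3 260.2  54.8]
table z 0.0006846152784555082
for base.py [(0.6373), (0.26347), (0.28003)] [-3.1361, 0.1689, -0.0035]
t 29.82 tcp [637.3 263.5 280.2] jaw -96.2 gap 58.7 tilt [0.0024 0.0009]
shift tool mm [-1.6 -0.6 58.9]
 turn deg -0.1 rad -0.002 -> q6 118.7 shift if turned first [-1.6 -0.6 58.9]
 turn deg -180.1 rad -3.143 -> q6 -61.3 shift if turned first [ 1.6  0.6 58.9]
washer 785 [ -0.75313996 -22.57411792 154.22704161]
washer 814 [ -0.81560279  24.6181451  154.28498013]
pipe 160 [ 49.7 -14.3  16.2 222.4]
pipe 200 [ 31.1 -14.7  16.1 222.2]
pipe 240 [ 10.7 -19.5  23.2 222.1]
pipe 260 [  0.4 -19.7  23.6 222.6]
```

View pics/w17.png

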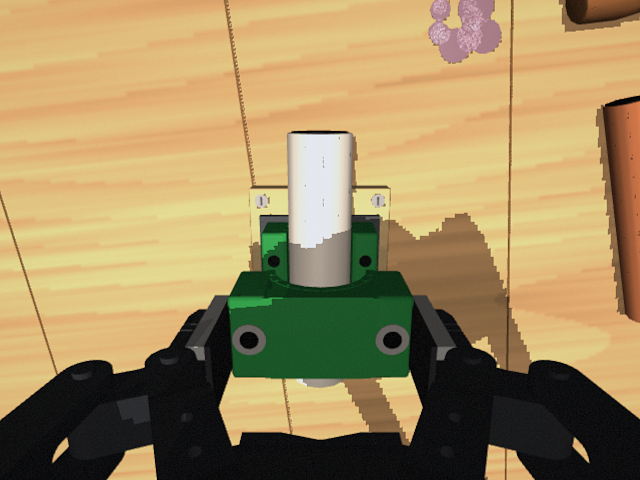

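{"op": "apply_moves", "data": {
  "steps": [
    [-0.2, -0.0012, -0.0003, 0.02, 0],
    [-0.2, 0, 0, 0.02, 0],
    [-0.2, 0, 0, 0.01, 0],
    [-0.2, 0, 0, 0.005, 0],
    [-0.2, 0, 0, 0, 0],
    [-0.2, 0, 0, 0, 0]
  ]
}}

```text
time_s: 30.58
ee_pos: [0.6359, 0.2641, 0.2245]
tool_rot: [-3.137, 0.168, -0.002]
wrist_force: [0.0, 0.5, -0.7]
finger_gap: 0.0589
```

{"op": "apply_moves", "data": {
  "steps": [
    [-0.2, 0, 0, 0.0015, 0],
    [-0.2, 0, 0, 0, 0],
    [-0.2, 0, 0, 0, 0]
  ]
}}

```text
time_s: 30.95
ee_pos: [0.6356, 0.264, 0.2223]
tool_rot: [-3.137, 0.168, -0.0]
wrist_force: [-0.5, -0.2, -0.6]
finger_gap: 0.0589
```

{"op": "apply_moves", "data": {
  "steps": [
    [-0.2, 0, 0, 0.001, 0],
    [-0.2, 0, 0, 0, 0],
    [0.5, 0, 0, 0, 0],
    [0.8, 0, 0, 0, 0],
    [0.9, 0, 0, 0, 0],
    [0.9, 0, 0, 0, 0],
    [0.9, 0, 0, -0.03, 0],
    [0.9, 0, 0, -0.05, 0],
    [0.9, -0.03, 0, -0.05, 0],
    [0.9, -0.03, 0, 0, 0],
    [0.9, 0, 0, 0, 0],
    [0.9, 0, 0, 0, 0]
  ]
}}

```text
time_s: 32.45
ee_pos: [0.5763, 0.2704, 0.351]
tool_rot: [3.137, -0.168, 0.001]
wrist_force: [0.7, -0.4, -0.4]
finger_gap: 0.0812
```

```bash
python3 w.py w18 green,white 66.7
python3 - <<'E'
from h import *
for n in("top","scene"):
    im,d=bot.grab_frame(n);cv2.imwrite(f"pics/{n}1.png",im[:,:,::-1]);np.savez(n+"0.npz",im=im,d=d)
E
python3 m.py
```

```text
tcp [0.5762673  0.27036365 0.35100462] gap 0.08118408695530954 F [ 0.71964512 -0.38785497 -0.44105258]
green [ 269  107  103   53 4644] (array([635.3, 263.4]), array([30.3, 66.2], dtype=float32), 83.9) z [65.5 66.7 67.9] med [635.3 263.1  66.7]
white [ 281   16   65   92 4601] (array([675.2, 264.5]), array([42., 50.], dtype=float32), 173.6) z [46.9 54.8 57.2] med [674.9 259.1  54.8]
white [ 296  160   48   77 3473] (array([594.4, 267.7]), array([30.6, 49.2], dtype=float32), 174.1) z [47.3 54.9 57.2] med [595.6 267.9  54.9]
table z 0.0006669926935559956
for base.py [(0.57627), (0.27036), (0.351)] [3.1369, -0.168, 0.0008]
face 66.7 green [ 269  108  103   52 4605] (array([634.6, 263.2]), array([29. , 59.3], dtype=float32), 83.9) z 66.7
top table z -0.001275575613401747
white [182 160  15  20 235] (array([676.8, 258.6]), array([26.6, 45.4], dtype=float32), 173.2) z [46.6 52.7 57. ] med [677.7 256.4  52.7]
white [434 164  12  19 140] (array([ 656.3, -300.7]), array([17.4, 43.6], dtype=float32), 157.9) z [37.6 41.5 45.1] med [ 656.6 -300.6   41.5]
white [422 195  14  24 180] (array([ 579.
[... 556 characters left out ...]
hite [460 278  17  24 291] (array([676.2, 261.3]), array([27.4, 51.4], dtype=float32), 172.3) z [46.6 52.1 56. ] med [677.1 259.   52.1]
white [197 288  15  23 188] (array([ 576.9, -273.8]), array([27.4, 50.4], dtype=float32), 159.5) z [36.2 40.6 43.8] med [ 579.3 -268.3   40.6]
white [188 326  14  23 193] (array([ 654.6, -297.4]), array([17.2, 47.2], dtype=float32), 158.8) z [36.1 40.9 44.1] med [ 655.6 -297.    40.9]
green [445 263  36  24 478] (array([631.6, 264.7]), array([45.7, 59.1], dtype=float32), 84.3) z [24.9 62.9 66.4] med [642.1 256.9  62.9]
blue [185 309  29  22 380] (array([ 621.4, -283.2]), array([31.1, 48.2], dtype=float32), 68.9) z [25.4 51.3 55. ] med [ 625.  -280.3   51.3]
```

View pics/w18.png

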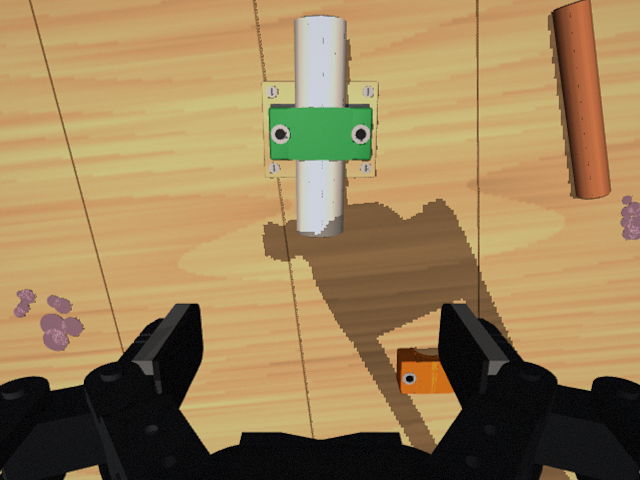

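View pics/scene1.png

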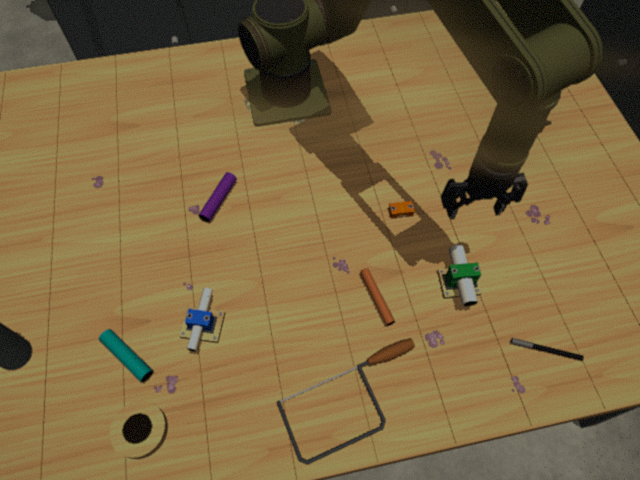

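Both clamps are closed: the green top face sits at 66.7 mm (66 plus 0.7 bias) and is centred on its base. Orange (401,209) and copper (377,296) are where they were, and the gripper is clear.

```bash
python3 -c "
from bench import bot
print(bot.job_done())"
```

```text
the job is handed in; nothing more can be done
None
```

Both white pipes are clamped and the job is handed in at about 32.5 s of the 112 s allowed. I laid the thin pipe in the blue lower half and the thick one in the green, then closed each with the top half of its own colour.

**Last checks with the wrist camera** (its heights read about 0.7 mm high):

| Check | Blue clamp | Green clamp |
|---|---|---|
| Pipe mid-length from base centre | about 2 mm | about 1 mm |
| Top half's upper face, measured | 54.7 mm | 66.7 mm |
| Top half's upper face, when closed | 54 mm | 66 mm |
| Top half's centre from base centre | about 2 mm along, under 1 mm across | under 1 mm |
| Angle between top half and base | about 0.1° | 0° |

- **Pipe seating:** the pipe positions were measured before the tops went on. Afterwards I checked them only by the ends showing on both sides.
- **Left alone:** the copper pipe and the orange top half appear at the same pixels as at the start. I did not measure them separately. The purple and turquoise pipes were not touched.
- **Disagreements:** the fixed cameras differed from the wrist camera by about 2–5 mm, and their table height was off by 1–2 mm. I trusted the wrist camera. In the last overhead picture my colour filter did not pick up the green top, so only the wrist and scene cameras confirm it.
- **Force:** the wrist showed a brief 6–7 N as the gripper closed on each item, far below the limits.

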